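# Load a sloping dowel-drilling cradle and square the dowels up to its stop

## Robot

A 6-joint arm with a two-finger parallel gripper is mounted at the origin on a cart in front of the work surface, level with it; the furniture and walls round the work are solid. World frame = base frame: x ahead of the robot, y to its left, z up, the work surface at z = 0. Lengths are in m, angles in degrees, forces in N, time in s.
With the tool pointing down it reaches from about 0.325 to 0.85 m from the base axis. Payload 15.5 kg.
Tool frame: the origin (TCP) lies at the very end of the fingers, on their centre line; the grasp point (between the pads) lies 19 mm behind it (bot.grasp_offset is the distance from the TCP to the grasp point, in m); z points along the fingers, y is the direction in which the jaws open and shut (so a half turn about z gives the same grasp; the last joint's range is limited). The gripper opens to 91 mm and grips with 3 to 60 N. Pads are 32 mm wide; open, the fingers measure 118 mm over their backs; the gripper's body (76 mm by 178 mm) begins 60 mm behind the grasp point.
Start: joints at [-74.8, 28.281, 77.091, -0, 74.628, -5.472], TCP at [0.221, -0.585, 0.214] pointing down, gripper open.
Joint ranges: [-166.48, 166.48], [-47.26, 123.95], [12.59, 153.08], [-70.14, 250.14], [6.76, 159.57], [-176.63, 176.63]. Speed limits (degrees/s): [108.29, 108.29, 147.25, 172.46, 172.46, 172.46].

## Interface

Orientations are given as a 3x3 rotation matrix whose columns are the frame's x, y, z axes.
In Python, from cell import bot gives the robot as it stands. The module is installed in compiled form; this text tells all that it offers.
- The arm moves only by the tool arm_command, never from a script. Its argument "rows" is a list of rows, each an object with "rotation": the turn, a rotation vector about the world's x, y, z in degrees, a list of three; "xyz": the shift along the world's x, y, z in cm, a list of three; "hand": the finger opening in cm, from 0 to 9.12. A call has exactly 10 rows; each row is the pose to reach, as a shift and turn from the pose commanded when the call began; what a row does not reach only later rows make up. A row lasts 1/8 s, in which the tool goes at most 62.5 mm and 10.7 degrees, less where a joint would pass 70% of its speed; a pose out of reach is approached as far as the arm can. A call with a gripper value outside its range is refused whole. The fingers move at their own pace and stop on an object; "force" is the grip in N (left out, the last holds). Time passes only in rows, so rows that repeat a pose let the fingers close, or fill a call up. It gives the time, the measured TCP pose, the force and the opening at its end, in the units of the state.
- bot.sense(): the state, without advancing time (a new reading comes with each control period).
- bot.read_camera(name): name is "scene" or "side" or "wrist"; returns a dict with "color" (400x640x3 uint8, red, green, blue), "z_map" (400x640 float32, m along the optical axis (not along the pixel's ray), 0 where there is no reading), "fx", "fy", "cx", "cy" (pixels), "k1" (the pictures are not rectified: a ray, as slopes to the right and down, at radius r is drawn at 1 + k1 r^2 times it, then the intrinsics apply), "R" (3x3) and "t" (3): a world point X has camera coordinates R X + t. Camera axes: x right, y down, z forward; pixel columns grow to the right and rows downward; lengths in m; the calibration is good to about 2 mm. A picture is of the moment at which its call begins.
- bot.finish_job(): hands the job in, once; it reports no verdict.
The state is a dict: "time": time; "joints": joint angles; "qd": joint speeds; "effort": joint torques, N m; "tcp_pos": TCP position; "orientation": TCP orientation; "force": force on the tool from outside, world axes, zero at the start; "moment": the same for the moment, N m; "width": opening from 0.0 (shut) to 1.0 (fully open).
Only numpy, scipy, OpenCV 4.12 (cv2) and the standard library are available. Lean on these libraries where they do the work, as an engineer would, in place of code of your own. Each camera call takes 0.05 s, during which the arm holds its last target.

## Task

Load the sloping drilling cradle: pick up the loose dowel, lower it in line into the empty right-hand groove beside the other two, still well short of the dark stop strip, then hold the pine batten upright across all three grooves as a straightedge and with it gently push the three dowels together up the slope until their ends are fully home against the strip. Put the batten back down on the table clear of the cradle, and swing the drill-guide leaf by its black knob across the dowels until it is fully shut. Keep the fingers off the two dowels that are already in the cradle, and leave everything else on the table where it stands.

Things in the scene. Friction and masses are not known exactly. Their poses are not given: they have to be found in the camera images.
- cradle: Fixed wooden cradle, 208 mm wide; its bed slopes up 30 degrees away from the robot, 30 to 160 mm above the table. Frame tilted with the bed: x straight up the slope along three V-grooves, y left across them, z square out of the bed; origin on the bed's surface, on the middle groove's centre line. The bed spans x = -100 to +118 mm, y = +-104 mm; groove centre lines at y = +47, 0, -47 mm.
- groove_right (a point): Point of the empty right-hand groove on its centre line, level with the bed's surface, at x = 0, y = -47, z = 0 mm in the cradle's frame (its axes are the cradle's). All three grooves are 90-degree V's, 18 mm wide at the surface, 9 mm deep, as long as the bed. A seated dowel's axis lies 6.5 mm above the bed's surface, its top at 17.5 mm; it stays where left by friction.
- home_middle (a point): Centre of the middle dowel when fully home against the stop strip: x = 50, y = 0, z = 6.5 mm in the cradle's frame. Home dowels have their lower ends at x = 0. A dowel slides up its groove under about 0.5 to 1 N. A small aluminium leaf rest, 32 mm high, stands on the bed at x = 68 to 83, y = -102 to -70 mm.
- stop_strip: Dark hardwood strip screwed across the top end of the bed, the dowels' stop. Axes as the cradle's; origin on the bed's surface under the strip's middle; 18 mm along x, 202 mm along y, 18 mm high. The face that the dowels meet is at its x = -9 mm (cradle x = +100 mm). It is rigid; press a dowel on it with less than 30 N.
- dowel_loose: Loose round beech dowel, 22 mm in diameter, 100 mm long, about 50 g, lying on the table. Origin at its centre, x along its axis.
- dowel_left: Beech dowel like the loose one (22 x 100 mm), lying in the cradle's left groove part of the way up, its axis along the cradle's x. Origin at its centre.
- dowel_middle: Beech dowel like the loose one (22 x 100 mm), lying in the cradle's middle groove part of the way up, its axis along the cradle's x. Origin at its centre.
- batten: Straight flat pine batten, 160 x 50 x 11 mm, about 60 g, standing on its long edge on the table: 50 mm tall, 11 mm thick. Its y runs along its length, its z through its thickness (level at the start), its x down. Origin at the centre of one 160 x 50 mm face, 25 mm above the table; the wood spans x = +-25, y = +-80, z = 0 to 11 mm.
- drill_leaf (a joint): Angle of the aluminium drill-guide leaf about a pivot square to the bed: 0 = shut against its stop, lying across the dowels along the cradle's -y; 1.57 = straight down the slope (-x); 1.9 to 2.15 at the start, beyond that to the left. Stays by friction (0.2 N m). The bar is 36 mm wide and reaches 172 mm from the pivot, 20.5 to 30.5 mm above the bed, 3 mm over the dowels.
- leaf_knob (a point): Centre of the top of the leaf's upright black round knob, 20 mm in diameter, 26 mm tall (from 30.5 to 56.5 mm above the bed), 158 mm from the pivot.
- leaf_pivot (a point): Centre of the leaf's pivot on the leaf's top face, at x = 50, y = 88, z = 30.5 mm in the cradle's frame. A bolt head stands 9 mm above it.
- glue_bottle: White glue bottle with a red cap, 58 mm wide, 176 mm tall, standing. Leave it alone.
- cell_a: Small many-sided plywood cell, about 75 mm, near the middle of the table; leave it alone. Behind it rises a big fixed plywood cluster (over 0.5 m tall, widening upwards) that fills x > 0.52 m between y = -0.2 and +0.4 m in the robot's frame: draw the arm back to about x = 0.36 m and 0.27 m high when crossing in front of it.
- sander: Cork sanding block, 61 x 100 x 31 mm, near the table's front edge. Leave it alone.
- offcut: Short pine offcut, 45 x 70 x 32 mm, at the left. Leave it alone.
There are look-alikes about, which are no part of the job. What is shaped like the dowel_middle but pink is not meant.

How it is judged:
By the outcome, as a careful person would: the job done as asked, in the order asked, and still so for the second after the job is handed in, with the robot touching nothing.
It also fails if it takes over 72 s, if anything falls off the work surface, if the arm or the gripper's body presses on something with over 40 N, if the wrist force passes 120 N, or if a joint passes its speed limit or range.

## Working session

There is one attempt and no reset: what is moved stays moved. The work goes in short steps, Python scripts to look and compute and a tool call to move; the robot and the scene stay as the last step left them, time stands still between calls to the robot, and variables do not carry over. Pictures are saved under pics/ and viewed, and the job is handed in when it is done.

Besides the shell and the picture viewer there is one more tool, called after "Emit:" as a command line: name --argument value ..., lists and objects as JSON in quotes. arm_command: Moves the arm, as the interface text tells. Its arguments: {"type":"object","properties":{"rows":{"type":"array"},"force":{"type":"number"}},"required":["rows"]}

```bash
mkdir -p pics; ls
cat > h.py <<'E'
import numpy as np, cv2
from cell import bot
def snap(name, tag):
    c=bot.read_camera(name); cv2.imwrite(f'pics/{tag}.png', c['color'][:,:,::-1]); np.savez(f'{tag}.npz', **c); return c
def load(tag): return dict(np.load(f'{tag}.npz'))
def ray(c,u,v):
    u=np.asarray(u,float);v=np.asarray(v,float)
    K=np.array([[c['fx'],0,c['cx']],[0,c['fy'],c['cy']],[0,0,1]],float)
    p=np.stack([u.ravel(),v.ravel()],1).reshape(-1,1,2)
    q=cv2.undistortPoints(p,K,np.array([float(c['k1']),0,0,0])).reshape(-1,2)
    return np.c_[q,np.ones(len(q))]
def origin(c): return -c['R'].T@c['t']
def onplane(c,u,v,n,d):  # n.X=d
    D=ray(c,u,v)@c['R']; o=origin(c); n=np.asarray(n,float)
    return o+D*((d-o@n)/(D@n))[:,None]
def depth(c,u,v):
    u=np.atleast_1d(u).astype(int);v=np.atleast_1d(v).astype(int)
    z=c['z_map'][v,u]; return (ray(c,u,v)*z[:,None]-c['t'])@c['R']
def proj(c,X):
    X=np.atleast_2d(X)@c['R'].T+c['t']; s=X[:,:2]/X[:,2:]; r2=(s**2).sum(1,keepdims=True); s=s*(1+c['k1']*r2)
    return s*[c['fx'],c['fy']]+[c['cx'],c['cy']]
E
python3 - <<'E'
from h import *
for n in ['scene','side','wrist']:
    c=snap(n,n+'0'); print(n,c['fx'],c['cx'],c['cy'],c['k1'],origin(c).round(3),c['R'][2].round(2))
print(bot.sense())
E
```

```text
pics
scene 454.6617770623538 313.11370483056794 199.17729558900274 -0.11596139594432325 [-0.139 -1.079  0.77 ] [ 0.47  0.76 -0.44]
side 389.405612712182 312.8673849864997 202.620205169572 -0.05660845055509655 [0.187 1.215 0.653] [ 0.29 -0.87 -0.4 ]
wrist 337.48381982848485 320.2460853200273 200.31074262957296 -0.05697645323277262 [ 0.291 -0.558  0.385] [-0.25 -0.09 -0.96]
{'time': 0.15, 'joints': array([-7.48011743e+01,  2.83067802e+01,  7.71179475e+01,  1.10574225e-03,
        7.46280299e+01, -5.47032828e+00]), 'qd': array([-0.0148518 , -0.06830277, -0.11087357,  0.0268703 , -0.07087061,
        0.0100054 ]), 'effort': array([ 1.70334188e-03, -8.79197574e+01, -3.82048023e+01,  7.10331229e-02,
        5.01424866e-02, -1.07724945e-04]), 'tcp_pos': array([ 0.22055675, -0.58449051,  0.21348052]), 'orientation': array([[ 9.35636014e-01,  3.52966286e-01, -2.23446520e-04],
       [ 3.52966341e-01, -9.35635594e-01,  8.93465095e-04],
       [ 1.06298540e-04, -9.14827221e-04, -9.99999576e-01]]), 'force': array([-0.16333375, -0.14898856, -0.56242894]), 'moment': array([-0.0865269 ,  0.02286501,  0.00152702]), 'width': 1.0010167802765662}
```

View pics/scene0.png

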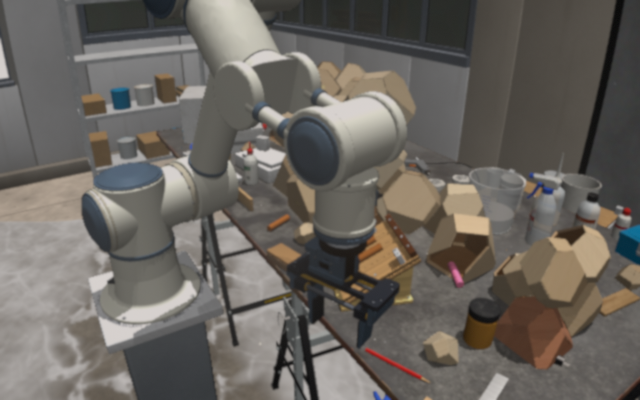

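View pics/side0.png

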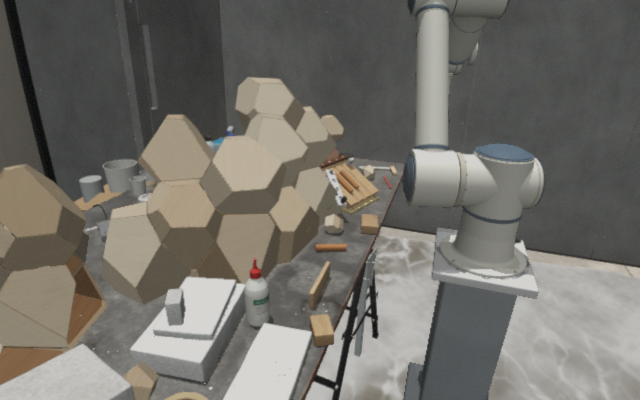

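View pics/wrist0.png

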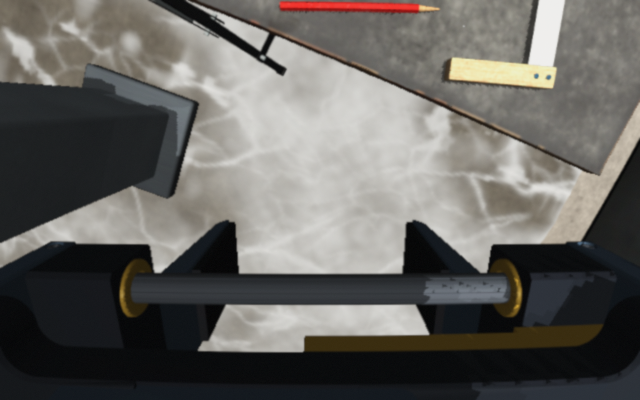

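The side view shows the cradle at about (350,185), the loose dowel at (331,247), the batten at (319,284), the offcut at (321,328), the bottle at (257,295) and the sander at (369,223). In the scene view the arm partly hides the cradle. Next I'll enlarge and get rough positions.

Run:
```python
from h import *
c=load('side0'); im=cv2.imread('pics/side0.png')
cv2.imwrite('pics/s0z.png',cv2.resize(im[150:350,240:420],None,fx=4,fy=4,interpolation=cv2.INTER_CUBIC)[:600])
pts=dict(cradle=(350,185),dow=(331,247),bat=(319,284),bat2=(326,268),bat3=(313,300),off=(321,322),bot=(257,295),sand=(369,220),cell=(333,224),corner=(345,210),c2=(378,205))
for k,p in pts.items(): print(k,depth(c,*p)[0].round(3))
c=load('scene0');im=cv2.imread('pics/scene0.png')
cv2.imwrite('pics/c0z.png',cv2.resize(im[170:320,220:420],None,fx=4,fy=4,interpolation=cv2.INTER_CUBIC))
```

```text
cradle [ 0.512 -0.253  0.083]
dow [0.471 0.156 0.02 ]
bat [0.436 0.392 0.042]
bat2 [0.437 0.326 0.052]
bat3 [0.436 0.442 0.026]
off [0.389 0.523 0.034]
bot [0.536 0.554 0.095]
sand [ 0.39  -0.057  0.034]
cell [0.499 0.04  0.044]
corner [ 0.505 -0.157  0.012]
c2 [ 0.392 -0.271  0.005]
```

View pics/s0z.png

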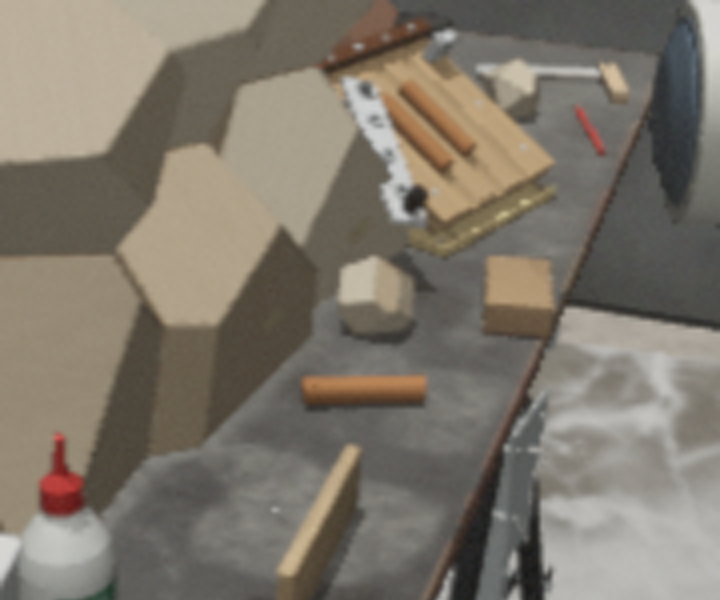

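View pics/c0z.png

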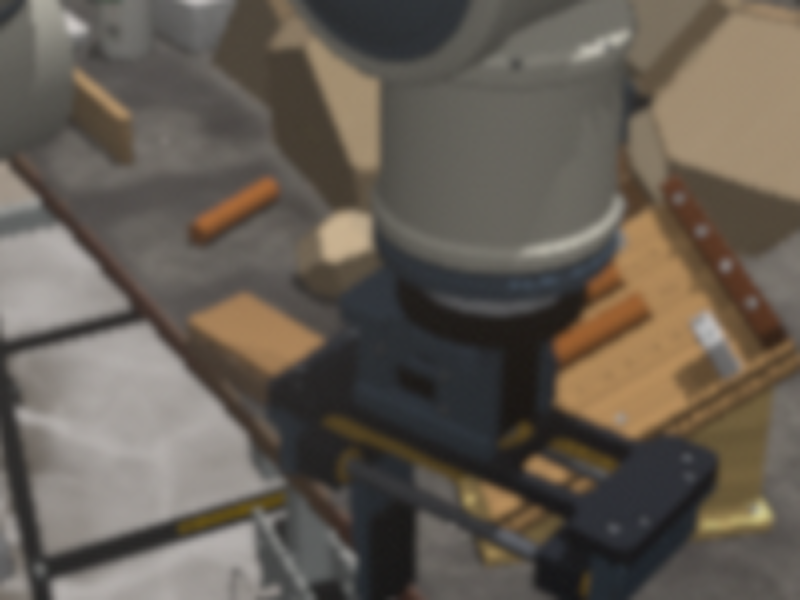

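Run:
```python
from h import *
c=load('side0')
# bed plane via brightness region polygon (zoomed coords/4 + offset)
poly=np.array([[415,70],[535,160],[450,205],[425,180],[455,150],[470,155],[400,80]])/4+[240,150]
m=np.zeros((400,640),np.uint8); cv2.fillPoly(m,[poly.astype(np.int32)],1)
v,u=np.nonzero(m); P=depth(c,u,v); 
q=np.linalg.svd(P-np.median(P,0))[2][2]; q*=np.sign(q[2]); print(len(u),q,np.degrees(np.arccos(q[2])),np.degrees(np.arctan2(-q[1],-q[0])))
# dowels colour
im=c['color'].astype(int); hsv=cv2.cvtColor(c['color'],cv2.COLOR_RGB2HSV)
m=((hsv[:,:,0]<13)&(hsv[:,:,1]>130)&(hsv[:,:,2]>110)).astype(np.uint8)
n,l,s,ce=cv2.connectedComponentsWithStats(m)
for i in range(1,n):
    if s[i,4]>25:
        v,u=np.nonzero(l==i); P=depth(c,u,v); d=np.linalg.svd(P-P.mean(0))[2][0]; print(s[i],ce[i].round(1),np.median(P,0).round(3),d.round(3))
for k,p in dict(strip_l=(325,67),strip_r=(430,25),knob=(413,196),leafpiv=(365,90),dowe=(305,390),dowe2=(420,390),bt1=(355,452),bt2=(290,578)).items():
    print(k,depth(c,p[0]/4+240,p[1]/4+150)[0].round(3))
```

```text
437 [-0.71176685 -0.3268295   0.62174788] 51.55611320460661 24.663667302254716
[250 259  11  19  95] [254.6 270.1] [0.548 0.537 0.148] [-0.393  0.737  0.551]
strip_l [ 0.632 -0.23   0.157]
strip_r [ 0.565 -0.398  0.16 ]
knob [ 0.494 -0.069  0.096]
leafpiv [ 0.579 -0.196  0.149]
dowe [0.516 0.174 0.021]
dowe2 [0.43  0.135 0.018]
bt1 [0.44  0.296 0.05 ]
bt2 [0.436 0.45  0.051]
```

Emit:
arm_command --rows '[{"rotation":[0,0,0],"xyz":[1,2,5],"hand":9.1},{"rotation":[0,0,-6],"xyz":[4,7,8],"hand":9.1},{"rotation":[0,0,-13],"xyz":[7,12,10.5],"hand":9.1},{"rotation":[0,0,-20],"xyz":[10,17,10.5],"hand":9.1},{"rotation":[0,0,-27],"xyz":[13,22,10.5],"hand":9.1},{"rotation":[0,0,-34],"xyz":[16,27,10.5],"hand":9.1},{"rotation":[0,0,-42],"xyz":[19,32,10.5],"hand":9.1},{"rotation":[0,0,-42],"xyz":[21,36.5,10.5],"hand":9.1},{"rotation":[0,0,-42],"xyz":[21,36.5,10.5],"hand":9.1},{"rotation":[0,0,-42],"xyz":[21,36.5,10.5],"hand":9.1}]'

```text
time: 1.4
tcp_pos: [0.4305, -0.2199, 0.3188]
orientation: [[0.932, -0.363, -0.0], [-0.363, -0.932, -0.0], [-0.0, 0.0, -1.0]]
force: [0.0, -1.0, 0.1]
width: 0.997
```

Run:
```python
from h import *
s=bot.sense(); print(s['time'],s['tcp_pos'],s['orientation'],s['joints'])
snap('wrist','w1'); snap('side','s1'); snap('scene','c1')
```

```text
1.4 [ 0.43052642 -0.21994052  0.31884511] [[ 9.31756616e-01 -3.63083373e-01 -2.70825160e-04]
 [-3.63083425e-01 -9.31756618e-01 -1.76447037e-04]
 [-1.88278150e-04  2.62737820e-04 -9.99999948e-01]] [-3.41297374e+01  1.11804781e+01  8.68691843e+01 -1.72442597e-02
  8.19575103e+01  7.71623562e+01]
```

View pics/w1.png

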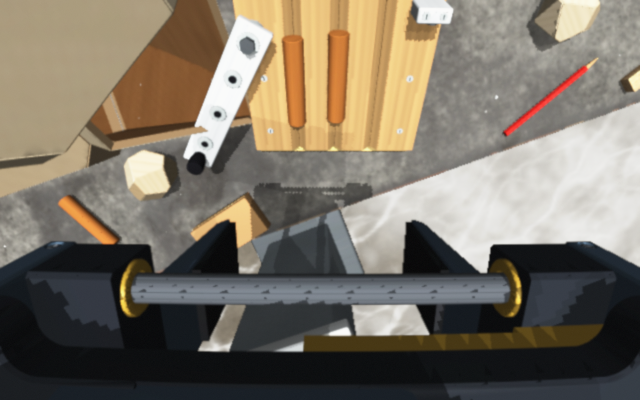

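View pics/c1.png

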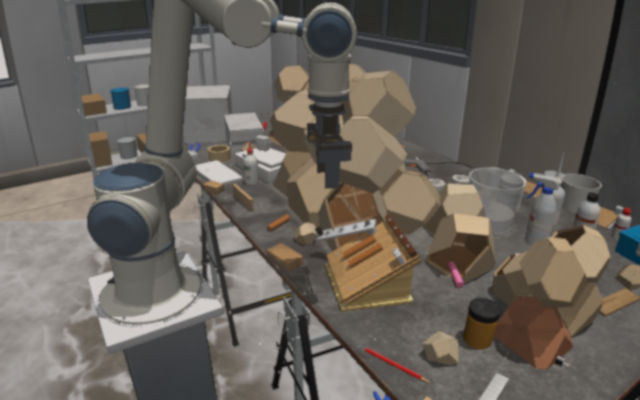

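The wrist view shows the bed's lower edge at row ~151, columns 257–414. The dowels are at (294,82) and (338,77), the leaf bolt at (247,45) and the knob at (196,163). Loose dowel and sander are just in view. Next I'll fit the cradle frame.

Run:
```python
from h import *
c=load('w1')
im=cv2.imread('pics/w1.png')
cv2.imwrite('pics/w1z.png',cv2.resize(im[0:200,170:470],None,fx=2.66,fy=2.66,interpolation=cv2.INTER_CUBIC))
m=np.zeros((400,640),np.uint8)
for p in [[(310,20),(325,20),(322,120),(310,120)],[(352,20),(405,20),(395,140),(355,140)],[(270,130),(400,130),(398,146),(270,146)]]:
    cv2.fillPoly(m,[np.array(p,np.int32)],1)
v,u=np.nonzero(m); z=c['z_map'][v,u]; print((z>0).mean())
P=depth(c,u,v)
for k in range(4):
    o=P.mean(0); n=np.linalg.svd(P-o,full_matrices=False)[2][2]; n*=np.sign(n[2]); r=(P-o)@n; P=P[np.abs(r)<max(2*np.median(abs(r)),.001)]
print('n',n,'slope',np.degrees(np.arccos(n[2])),'yaw',np.degrees(np.arctan2(-n[1],-n[0])),'o',o,np.abs(r).mean())
```

```text
0.9959830395001116
n [-0.4704582  0.1760431  0.8646837] slope 30.15339205684179 yaw -20.515597126961836 o [ 0.50486553 -0.28796819  0.08368114] 0.0005311117806270127
```

View pics/w1z.png

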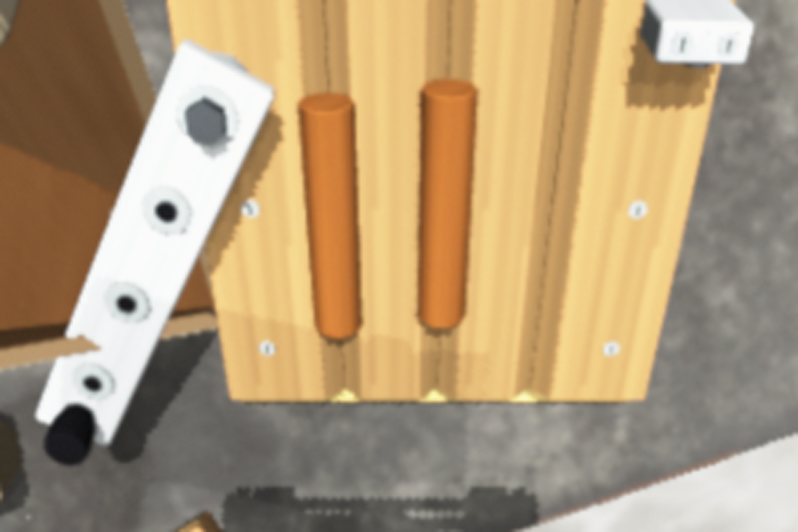

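```bash
cat > fitc.py <<'E'
from h import *
c=load('w1')
hsv=cv2.cvtColor(c['color'],cv2.COLOR_RGB2HSV).astype(float); S=hsv[:,:,1]
n0=np.array([-0.4704582,0.1760431,0.8646837]); o0=np.array([0.50486553,-0.28796819,0.08368114])
# subpixel crossings of sat
def cross(a,thr):
    s=np.where(np.diff(np.sign(a-thr))!=0)[0]
    return [i+(thr-a[i])/(a[i+1]-a[i]) for i in s]
right=[];bot_=[];left=[]
for r in range(60,140,3):
    x0=int(414+(151-r)*(708-646)/(402-110))
    a=S[r,x0-8:x0+9]; k=cross(a,80); 
    if k: right.append((k[0]+x0-8,r))
for col in range(262,410,4):
    if any(abs(col-g)<9 for g in (300,334,368)): continue
    a=S[142:160,col]; k=cross(a,80)
    if k: bot_.append((col,k[0]+142))
for r in range(120,148,3):
    a=S[r,240:268]; k=cross(a,80)
    if k: left.append((k[-1]+240,r))
print(left)
d0=n0@o0
f=lambda L:onplane(c,[p[0] for p in L],[p[1] for p in L],n0,d0)
R_,B,L=f(right),f(bot_),f(left)
def line(P):
    P=P.copy()
    for _ in range(3):
        m=P.mean(0); w=np.linalg.svd(P-m)[2]; r=np.linalg.norm((P-m)-np.outer((P-m)@w[0],w[0]),axis=1); P=P[r<max(.001,2*np.median(r))]
    return m,w[0],len(P),r.mean()
for nm,P in zip('RBL',(R_,B,L)):
    m,d,k,r=line(P); print(nm,m.round(4),d.round(4),k,r.round(5),np.degrees(np.arctan2(d[1],d[0])))
mR,dR,_,_=line(R_); mB,dB,_,_=line(B); mL,dL,_,_=line(L)
yB=np.degrees(np.arctan2(dB[1],dB[0]))
E
python3 fitc.py
```

```text
[(np.float64(250.8181818181818), 123), (np.float64(251.8), 126), (np.float64(266.97435897435895), 129), (np.float64(252.84), 132), (np.float64(253.47169811320754), 135), (np.float64(253.875), 138), (np.float64(254.44897959183675), 141), (np.float64(254.9), 144), (np.float64(255.46938775510205), 147)]
R [ 0.4636 -0.3645  0.0768] [-0.8065  0.312  -0.5023] 27 6e-05 158.85036751536728
B [ 0.4406 -0.2439  0.0397] [-0.3609 -0.9326 -0.0065] 24 0.00014 -111.15661752563571
L [ 0.493  -0.1525  0.0496] [-0.808   0.308  -0.5023] 6 5e-05 159.13241019865168
```

```bash
cat >> fitc.py <<'E'
yaw=np.radians(-21.15); s=np.radians(30)
ex=np.array([np.cos(s)*np.cos(yaw),np.cos(s)*np.sin(yaw),np.sin(s)]); ey=np.array([-np.sin(yaw),np.cos(yaw),0]); ez=np.cross(ex,ey)
C=np.c_[ex,ey,ez]
# y centre from edges
yR=mR@ey; yL=mL@ey; print('width',yL-yR)
xB=mB@ex; z0=o0@ez
O=C@np.array([xB+.100,(yL+yR)/2,z0]); print('O',O)
tocr=lambda P:(np.atleast_2d(P)-O)@C
print('R',tocr(mR),'B',tocr(mB),'L',tocr(mL))
# table depth check
for p in [(500,60),(480,100),(300,170),(230,180)]: print(depth(c,*p)[0].round(4))
# dowels: orange mask
h=hsv; m=((h[:,:,0]<14)&(h[:,:,1]>170)&(h[:,:,2]>110)).astype(np.uint8); m=cv2.morphologyEx(m,cv2.MORPH_OPEN,np.ones((3,3)))
n,l,st,ce=cv2.connectedComponentsWithStats(m)
for i in range(1,n):
    if st[i,4]>200:
        v,u=np.nonzero(l==i); P=tocr(depth(c,u,v))*1000; print(st[i],ce[i].round(1),'x',np.percentile(P[:,0],[1,50,99]).round(1),'y',np.percentile(P[:,1],[1,50,99]).round(1),'ztop',np.percentile(P[:,2],[50,97]).round(1))
        Q=tocr(onplane(c,u,v,ez,ez@O+.0165))*1000; print('   plane', np.percentile(Q[:,0],[0.5,50,99.5]).round(1),np.percentile(Q[:,1],[1,50,99]).round(1))
# bolt & knob
print('bolt',tocr(depth(c,247,45))*1000,'knob',tocr(depth(c,197,160))*1000)
print('grooves', tocr(onplane(c,[300,334,368],[149.5]*3,ez,ez@O-.009))*1000)
np.savez('cr.npz',C=C,O=O)
E
python3 fitc.py
```

```text
[(np.float64(250.8181818181818), 123), (np.float64(251.8), 126), (np.float64(266.97435897435895), 129), (np.float64(252.84), 132), (np.float64(253.47169811320754), 135), (np.float64(253.875), 138), (np.float64(254.44897959183675), 141), (np.float64(254.9), 144), (np.float64(255.46938775510205), 147)]
R [ 0.4636 -0.3645  0.0768] [-0.8065  0.312  -0.5023] 27 6e-05 158.85036751536728
B [ 0.4406 -0.2439  0.0397] [-0.3609 -0.9326 -0.0065] 24 0.00014 -111.15661752563571
L [ 0.493  -0.1525  0.0496] [-0.808   0.308  -0.5023] 6 5e-05 159.13241019865168
width 0.20830654794234277
O [ 0.52126571 -0.27511104  0.08983364]
R [[-0.02518905 -0.10415327 -0.00051383]] B [[-1.00000000e-01 -1.67090115e-06 -1.32847587e-04]] L [[-0.08124867  0.10415327  0.00049615]]
[ 0.4712 -0.5025  0.0017]
[ 4.287e-01 -4.624e-01  3.000e-04]
[ 0.4273 -0.1872  0.0029]
[ 0.451  -0.0843  0.0016]
[296  42   8  40 209] [300.   63.4] x [ 5.1 23.8 47.8] y [37.1 39.5 44.5] ztop [13.8 17.3]
   plane [ 6.6 25.5 48.1] [36.8 39.3 44.5]
[505  67  81  68 555] [545.1 100.5] x [-96.1 -56.2 -15.9] y [-351.2 -298.8 -246.6] ztop [-61.6 -39.2]
   plane [-59.3 -14.1  27.7] [-268.2 -240.8 -210.1]
bolt [[53.73666489 87.43260275 38.40032534]] knob [[-73.95941664 164.0481321   51.2487201 ]]
grooves [[-104.60776095   46.06694488   -9.        ]
 [-104.65944592   -0.26633595   -9.        ]
 [-104.61108606  -46.6653031    -9.        ]]
```

Run:
```python
from h import *
c=load('w1'); z=np.load('cr.npz'); C,O=z['C'],z['O']; ez=C[:,2]
tocr=lambda P:(np.atleast_2d(P)-O)@C
hsv=cv2.cvtColor(c['color'],cv2.COLOR_RGB2HSV).astype(int)
m=((hsv[:,:,0]<15)&(hsv[:,:,1]>185)&(hsv[:,:,2]>60)).astype(np.uint8)
n,l,st,ce=cv2.connectedComponentsWithStats(m)
for i in range(1,n):
    if st[i,4]>150:
        v,u=np.nonzero(l==i); Q=tocr(onplane(c,u,v,ez,ez@O+.0065))*1000; W=onplane(c,u,v,[0,0,1],.011)
        d=W-W.mean(0); a=np.linalg.svd(d,full_matrices=False)[2][0]; t=d@a
        print(st[i],ce[i].round(1),'x',np.percentile(Q[:,0],[0,.5,50,99.5]).round(1),'y',np.percentile(Q[:,1],[1,50,99]).round(1),'W',W.mean(0).round(4),a.round(3),t.min().round(4),t.max().round(4))
u=np.array([338,440,327,448])/2.66+170; v=np.array([337,327,97,85])/2.66
print((tocr(onplane(c,u,v,ez,ez@O+.0065))*1000).round(1)); print((tocr(onplane(c,u,v,ez,ez@O+.0175))*1000).round(1))
# loose dowel, batten in side
c=load('s1'); im=cv2.imread('pics/s1.png'); cv2.imwrite('pics/s1z.png',cv2.resize(im[225:345,270:390],None,fx=5,fy=5,interpolation=cv2.INTER_CUBIC))
c=load('c1'); im=cv2.imread('pics/c1.png'); cv2.imwrite('pics/c1z.png',cv2.resize(im[170:290,190:350],None,fx=5,fy=5,interpolation=cv2.INTER_CUBIC))
```

```text
[504  67  83  68 487] [545.  100.4] x [-67.2 -65.7 -18.4  23.1] y [-276.7 -247.8 -216.5] W [ 0.3974 -0.5461  0.011 ] [-0.344  0.939 -0.   ] -0.0706 0.0702
[[-58.   47.1   6.5]
 [-52.7  -0.1   6.5]
 [ 50.   46.2   6.5]
 [ 54.4   0.1   6.5]]
[[-50.8  46.2  17.5]
 [-45.6   0.5  17.5]
 [ 53.9  45.3  17.5]
 [ 58.1   0.7  17.5]]
```

View pics/s1z.png

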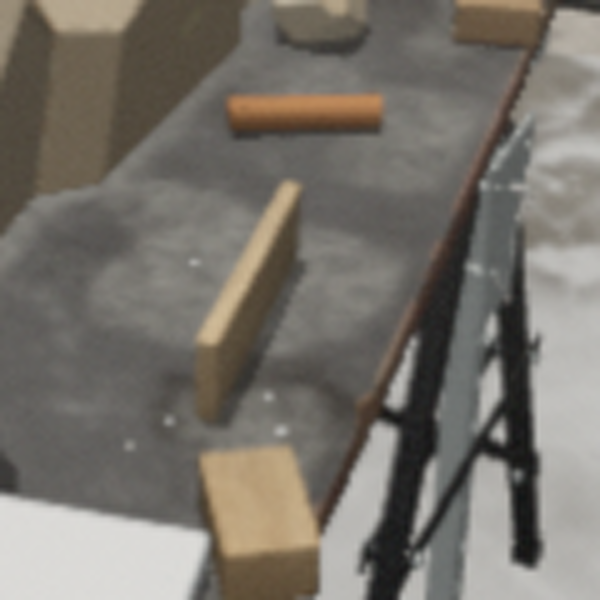

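View pics/c1z.png

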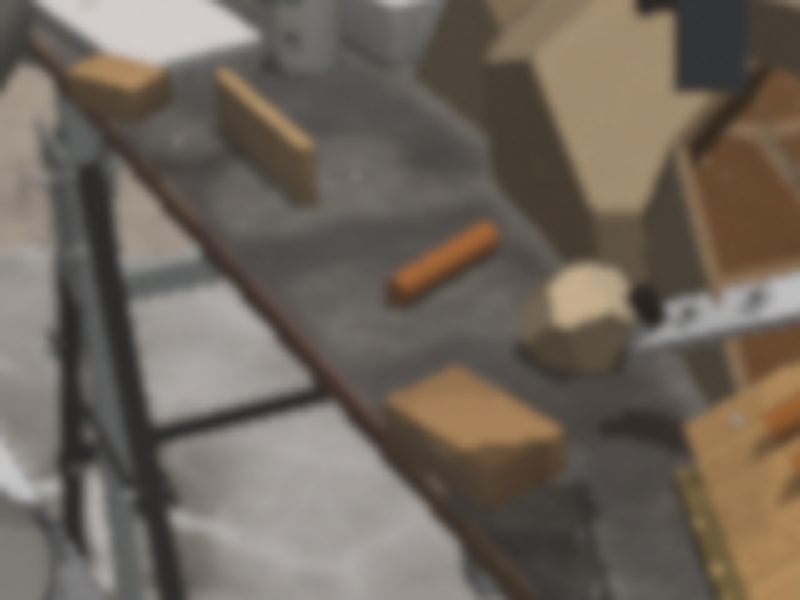

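Run:
```python
from h import *
for tag,(x0,x1,y0,y1) in dict(s1=(300,360,235,258),c1=(262,295,208,235),w1=(50,125,190,250)).items():
    c=load(tag); h=cv2.cvtColor(c['color'],cv2.COLOR_RGB2HSV).astype(int)
    m=(((h[:,:,0]<16)&(h[:,:,1]>130)&(h[:,:,2]>60))).astype(np.uint8)
    k=np.zeros_like(m);k[y0:y1,x0:x1]=1;m*=k
    n,l,st,ce=cv2.connectedComponentsWithStats(m); i=1+np.argmax(st[1:,4])
    v,u=np.nonzero(l==i); W=onplane(c,u,v,[0,0,1],.011); mc=W.mean(0); a=np.linalg.svd(W-mc,full_matrices=False)[2][0]; a*=np.sign(a[0])
    t=(W-mc)@a; print(tag,st[i],mc.round(4),'mid',((t.max()+t.min())/2*a+mc).round(4),np.ptp(t).round(3),'yaw',np.degrees(np.arctan2(a[1],a[0])).round(2))
    P=depth(c,u,v); print('   depth',np.median(P,0).round(3),P[:,2].max().round(3))
# batten top corners
c=load('s1'); f=lambda x,y:(x/5+270,y/5+225)
for p in [(276,186),(299,186),(198,343),(217,343)]:
    u,v=f(*p); print('s',onplane(c,[u],[v],[0,0,1],.05)[0].round(4))
c=load('c1'); f=lambda x,y:(x/5+190,y/5+170)
for p in [(217,75),(228,68),(303,153),(317,148)]:
    u,v=f(*p); print('c',onplane(c,[u],[v],[0,0,1],.05)[0].round(4))
```

```text
s1 [316 245  30   6 127] [0.4781 0.143  0.011 ] mid [0.476  0.1421 0.011 ] 0.097 yaw 24.03
   depth [0.475 0.154 0.018] 0.025
c1 [269 215  20  14 110] [0.478  0.1458 0.011 ] mid [0.4786 0.1461 0.011 ] 0.108 yaw 24.83
   depth [0.474 0.138 0.016] 0.77
w1 [ 58 196  61  49 798] [0.4751 0.1468 0.011 ] mid [0.4747 0.1466 0.011 ] 0.104 yaw 23.65
   depth [0.477 0.14  0.02 ] 0.491
s [0.4492 0.2947 0.05  ]
s [0.4367 0.2901 0.05  ]
s [0.4428 0.4496 0.05  ]
s [0.4338 0.4463 0.05  ]
c [0.4326 0.4293 0.05  ]
c [0.445  0.4371 0.05  ]
c [0.4327 0.2714 0.05  ]
c [0.4447 0.2735 0.05  ]
```

Run:
```python
from h import *
for tag in ['s1','c1','s0','w1'][:2]+['w1']:
    c=load(tag); v,u=np.mgrid[0:400:1,0:640:1]; v=v.ravel();u=u.ravel(); z=c['z_map'][v,u]; k=(z>0.2)&(z<2); P=depth(c,u[k],v[k])
    for y0 in np.arange(-.2,.45,.1):
        row=[]
        for z0 in np.arange(.04,.5,.06):
            m=(P[:,1]>y0)&(P[:,1]<y0+.1)&(P[:,2]>z0)&(P[:,2]<z0+.06)&(P[:,0]>.45)&(P[:,0]<.9)
            row.append(np.percentile(P[m,0],2).round(3) if m.sum()>20 else None)
        print(tag,round(y0,2),[None if r is None else float(r) for r in row])
```

```text
s1 -0.2 [0.471, 0.531, None, None, 0.451, 0.451, 0.452, 0.45]
s1 -0.1 [0.487, 0.5, 0.547, 0.546, 0.539, 0.559, 0.607, 0.683]
s1 0.0 [0.481, 0.559, 0.611, None, 0.586, 0.608, 0.653, 0.674]
s1 0.1 [0.55, 0.549, 0.571, 0.586, 0.571, 0.592, 0.651, None]
s1 0.2 [0.562, 0.56, 0.605, None, 0.616, 0.661, 0.862, None]
s1 0.3 [0.598, 0.594, 0.6, 0.571, 0.567, 0.581, 0.659, None]
s1 0.4 [0.609, 0.635, 0.671, 0.635, 0.598, 0.659, None, None]
c1 -0.2 [0.481, 0.537, 0.614, 0.555, 0.553, 0.592, 0.625, None]
c1 -0.1 [0.482, 0.53, 0.544, 0.56, None, 0.582, 0.617, 0.675]
c1 0.0 [0.481, 0.553, 0.604, None, None, 0.645, 0.648, 0.663]
c1 0.1 [0.548, 0.547, 0.575, 0.581, 0.565, None, None, None]
c1 0.2 [0.56, 0.562, 0.616, 0.591, 0.575, 0.607, 0.863, None]
c1 0.3 [0.595, 0.591, 0.593, 0.57, 0.563, 0.573, None, None]
c1 0.4 [0.537, None, None, None, None, None, None, None]
w1 -0.2 [0.473, 0.528, None, None, None, None, None, None]
w1 -0.1 [0.478, 0.495, 0.537, None, 0.534, None, None, None]
w1 0.0 [0.478, 0.544, None, None, None, None, None, None]
w1 0.1 [None, 0.545, None, None, None, None, None, None]
w1 0.2 [None, None, None, None, None, None, None, None]
w1 0.3 [None, None, None, None, None, None, None, None]
w1 0.4 [None, None, None, None, None, None, None, None]
```

Emit:
arm_command --rows '[{"rotation":[0,0,10.5],"xyz":[-3,1,-1],"hand":9.1},{"rotation":[0,0,21],"xyz":[-6,3,-2],"hand":9.1},{"rotation":[0,0,31.5],"xyz":[-7,7,-3],"hand":9.1},{"rotation":[0,0,42],"xyz":[-7,11,-3],"hand":9.1},{"rotation":[0,0,52.5],"xyz":[-7,15,-3],"hand":9.1},{"rotation":[0,0,63],"xyz":[-7,19,-3],"hand":9.1},{"rotation":[0,0,73.5],"xyz":[-7,23,-3],"hand":9.1},{"rotation":[0,0,84],"xyz":[-7,27,-3],"hand":9.1},{"rotation":[0,0,94.5],"xyz":[-7,31,-3],"hand":9.1},{"rotation":[0,0,105],"xyz":[-7,34.5,-3],"hand":9.1}]'

```text
time: 2.8
tcp_pos: [0.3608, 0.126, 0.289]
orientation: [[0.105, 0.994, 0.0], [0.994, -0.105, 0.0], [0.0, 0.0, -1.0]]
force: [1.0, -1.2, 0.2]
width: 0.994
```

Emit:
arm_command --rows '[{"rotation":[0,0,10.5],"xyz":[0,0.5,0],"hand":9.1},{"rotation":[0,0,21],"xyz":[0,1,-1],"hand":9.1},{"rotation":[0,0,31.5],"xyz":[0,1,-2],"hand":9.1},{"rotation":[0,0,42],"xyz":[1,1,-3],"hand":9.1},{"rotation":[0,0,52.5],"xyz":[2,1,-4],"hand":9.1},{"rotation":[0,0,63],"xyz":[4,1,-6],"hand":9.1},{"rotation":[0,0,73.5],"xyz":[6,1,-8],"hand":9.1},{"rotation":[0,0,84],"xyz":[8,1,-10],"hand":9.1},{"rotation":[0,0,94.5],"xyz":[9,1,-12],"hand":9.1},{"rotation":[0,0,105],"xyz":[9.5,1,-13],"hand":9.1}]'

```text
time: 4.05
tcp_pos: [0.4562, 0.1342, 0.1578]
orientation: [[-0.988, -0.155, -0.001], [-0.155, 0.988, -0.0], [0.001, -0.0, -1.0]]
force: [-0.3, 0.7, 0.8]
width: 1.0
```

Run:
```python
from h import *
s=bot.sense(); print(s['time'],s['tcp_pos'],s['orientation'],s['joints'].round(1))
snap('wrist','w2')
```

```text
4.05 [0.45619474 0.13423785 0.15778466] [[-9.87906634e-01 -1.55045821e-01 -1.12969354e-03]
 [-1.55045635e-01  9.87907277e-01 -2.51021337e-04]
 [ 1.15495228e-03 -7.28315912e-05 -9.99999330e-01]] [  9.2  20.6 101.6  -0.   57.8 -89.7]
```

View pics/w2.png

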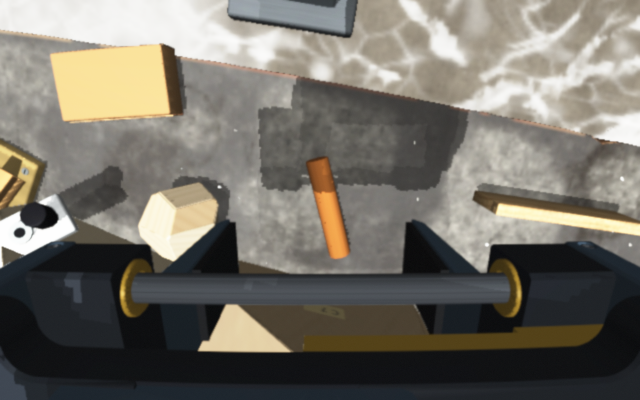

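The wrist view shows the dowel from (318,160) to (340,255), cell_a at (180,220) near the left finger, and the batten at the far right, (475–640, 195–230). I'll refine the dowel pose and use a narrower opening.

Run:
```python
from h import *
c=load('w2'); h=cv2.cvtColor(c['color'],cv2.COLOR_RGB2HSV).astype(int)
m=((h[:,:,0]<18)&(h[:,:,1]>150)&(h[:,:,2]>50)).astype(np.uint8); k=np.zeros_like(m);k[148:270,300:360]=1;m*=k
n,l,st,ce=cv2.connectedComponentsWithStats(m); i=1+np.argmax(st[1:,4]); v,u=np.nonzero(l==i)
for z in (.011,):
    W=onplane(c,u,v,[0,0,1],z); 
    (cx,cy),(a,b),ang=cv2.minAreaRect((W[:,:2]*1e4).astype(np.float32)); print(st[i],cx/1e4,cy/1e4,a/1e4,b/1e4,ang)
P=depth(c,u,v); g=P[P[:,2]>.017]; d=np.linalg.svd((g-g.mean(0))[:,:2],full_matrices=False)[2][0]; d*=np.sign(d[0]);t=(g[:,:2]-g[:,:2].mean(0))@d
print('ridge',g.mean(0),np.degrees(np.arctan2(d[1],d[0])),t.min(),t.max(), 'mid',g[:,:2].mean(0)+d*(t.min()+t.max())/2, P[:,2].max())
# cell
s=depth(c,*np.meshgrid(np.arange(140,220),np.arange(180,260))) if 0 else None
vv,uu=np.mgrid[175:262,135:222]; Q=depth(c,uu.ravel(),vv.ravel()); Q=Q[Q[:,2]>.015]; print('cell',np.percentile(Q,[2,98],axis=0))
```

```text
[ 307  157   42  101 2104] 0.4759923828125 0.1466150634765625 0.104850732421875 0.02089008331298828 22.53824806213379
ridge [0.47085695 0.14484472 0.02236387] 22.317131996754885 -0.09055214973119892 0.052448830283276376 mid [0.45323233 0.13761018] 0.32975145470145417
cell [[ 0.42614715 -0.01759407  0.02561477]
 [ 0.52803632  0.08754389  0.24684337]]
```

Run:
```python
from h import *
for t in ['s1','c1','w1','w2']:
    c=load(t); v,u=np.mgrid[0:400,0:640]; P=depth(c,u.ravel(),v.ravel()); m=(P[:,0]>.44)&(P[:,0]<.525)&(P[:,1]>.0)&(P[:,1]<.1)&(P[:,2]>.01)&(P[:,2]<.12)&(c['z_map'].ravel()>.1); Q=P[m]
    if len(Q)>20: print(t,len(Q),np.percentile(Q,[1,50,99],axis=0).round(3).tolist())
```

```text
s1 246 [[0.472, 0.005, 0.011], [0.498, 0.031, 0.041], [0.524, 0.043, 0.067]]
c1 105 [[0.469, 0.001, 0.013], [0.48, 0.008, 0.044], [0.52, 0.035, 0.064]]
w1 807 [[0.468, 0.0, 0.024], [0.496, 0.011, 0.056], [0.524, 0.041, 0.068]]
w2 3108 [[0.469, 0.001, 0.021], [0.49, 0.02, 0.051], [0.523, 0.042, 0.066]]
```

Cell_a reaches 68 mm high and y up to 0.043, so it is clear. Next I'll descend and grip.

Emit:
arm_command --force 20 --rows '[{"rotation":[0,0,7],"xyz":[0.3,0.3,-3],"hand":4.5},{"rotation":[0,0,14.6],"xyz":[0.55,0.63,-7],"hand":4.5},{"rotation":[0,0,14.6],"xyz":[0.55,0.63,-10],"hand":4.5},{"rotation":[0,0,14.6],"xyz":[0.55,0.63,-12.5],"hand":4.5},{"rotation":[0,0,14.6],"xyz":[0.55,0.63,-14.3],"hand":4.5},{"rotation":[0,0,14.6],"xyz":[0.55,0.63,-15.1],"hand":4.5},{"rotation":[0,0,14.6],"xyz":[0.55,0.63,-15.1],"hand":4.5},{"rotation":[0,0,14.6],"xyz":[0.55,0.63,-15.1],"hand":1.0},{"rotation":[0,0,14.6],"xyz":[0.55,0.63,-15.1],"hand":1.0},{"rotation":[0,0,14.6],"xyz":[0.55,0.63,-15.1],"hand":1.0}]'

```text
time: 5.35
tcp_pos: [0.4614, 0.1416, 0.0083]
orientation: [[-0.919, -0.395, 0.001], [-0.395, 0.919, 0.0], [-0.001, -0.0, -1.0]]
force: [0.2, -0.6, 4.2]
width: 0.236
```

Run:
```python
from h import *
s=bot.sense(); print(s['time'],s['tcp_pos'],s['orientation'].round(3).tolist(),s['width']*91.2, s['joints'].round(1))
snap('wrist','w3')
```

```text
5.35 [0.46140122 0.14159269 0.00832492] [[-0.919, -0.395, 0.001], [-0.395, 0.919, 0.0], [-0.001, -0.0, -1.0]] 21.50161869564301 [  10.    35.7  108.3   -0.    35.9 -103.3]
```

View pics/w3.png

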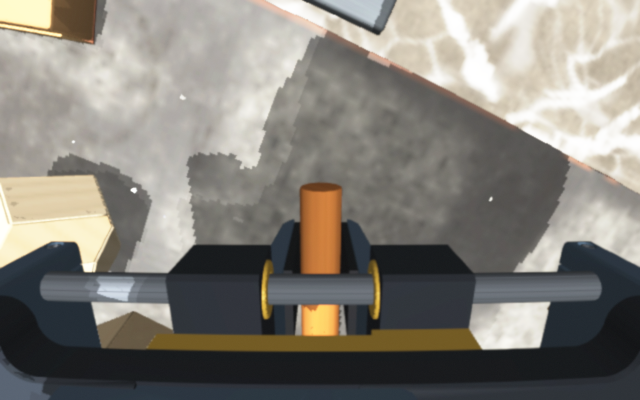

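Dowel gripped (21.5 mm), its near end at (321,186). I'll work out the grip offset and the placing pose.

Run:
```python
from h import *
c=load('w3'); s=bot.sense(); T=s['tcp_pos'];R=s['orientation']
# near end: end face visible between rows ~183-190
for v in (183,184,190):
    for z in (.011,.022):
        X=onplane(c,[321],[v],[0,0,1],z)[0]; print(v,z,((X-T)@R).round(4))
z=np.load('cr.npz'); C,O=z['C'],z['O']
Rt=np.c_[-C[:,0],C[:,1],-C[:,2]]
from scipy.spatial.transform import Rotation as Ro
print('rotvec from cur',(Ro.from_matrix(Rt@R.T)).as_rotvec(degrees=True))
def W(x,y,z): return O+C@np.array([x,y,z])/1000
for p in [(-25,-47,3),(-25,-47,60),(-25,-47,150)]: print(p,W(*p).round(4))
```

```text
183 0.011 [ 0.038   0.0009 -0.0027]
183 0.022 [ 0.0404  0.0009 -0.0137]
184 0.011 [ 0.0375  0.0009 -0.0027]
184 0.022 [ 0.0399  0.0009 -0.0137]
190 0.011 [ 0.0343  0.0009 -0.0027]
190 0.022 [ 0.037   0.0009 -0.0137]
rotvec from cur [  0.58163806 -30.69722614 -43.37829017]
(-25, -47, 3) [ 0.4827 -0.3106  0.0799]
(-25, -47, 60) [ 0.4561 -0.3003  0.1293]
(-25, -47, 150) [ 0.4142 -0.2841  0.2072]
```

Emit:
arm_command --rows '[{"rotation":[0,0,0],"xyz":[0,0,3],"hand":1.0},{"rotation":[0,0,0],"xyz":[-1,0,8],"hand":1.0},{"rotation":[0,0,-5],"xyz":[-4,0,13],"hand":1.0},{"rotation":[0,0,-10],"xyz":[-8,-1,18],"hand":1.0},{"rotation":[0,0,-15],"xyz":[-10,-5,22],"hand":1.0},{"rotation":[0,0,-21],"xyz":[-10,-10,25],"hand":1.0},{"rotation":[0,0,-27],"xyz":[-10,-15.5,26],"hand":1.0},{"rotation":[0,0,-33],"xyz":[-10,-21,26],"hand":1.0},{"rotation":[0,0,-39],"xyz":[-10,-26.5,26],"hand":1.0},{"rotation":[0,0,-44.4],"xyz":[-10,-32,26],"hand":1.0}]'

```text
time: 6.65
tcp_pos: [0.3606, -0.1802, 0.2681]
orientation: [[-0.931, 0.364, 0.001], [0.364, 0.931, -0.0], [-0.001, 0.0, -1.0]]
force: [0.8, 0.4, -0.5]
width: 0.237
```

Emit:
arm_command --rows '[{"rotation":[-2.5,-6.5,0],"xyz":[1,-3,0],"hand":1.0},{"rotation":[-5,-13,0.1],"xyz":[2,-6,0],"hand":1.0},{"rotation":[-7.5,-19.4,0.1],"xyz":[4,-9,-1],"hand":1.0},{"rotation":[-10,-25.8,0.2],"xyz":[6,-11,-4],"hand":1.0},{"rotation":[-10.8,-28,0.2],"xyz":[8,-12.3,-8],"hand":1.0},{"rotation":[-10.8,-28,0.2],"xyz":[9.5,-12.3,-12],"hand":1.0},{"rotation":[-10.8,-28,0.2],"xyz":[9.86,-12.3,-13.6],"hand":1.0},{"rotation":[-10.8,-28,0.2],"xyz":[9.86,-12.3,-13.6],"hand":1.0},{"rotation":[-10.8,-28,0.2],"xyz":[9.86,-12.3,-13.6],"hand":1.0},{"rotation":[-10.8,-28,0.2],"xyz":[9.86,-12.3,-13.6],"hand":1.0}]'

```text
time: 7.9
tcp_pos: [0.4599, -0.3018, 0.133]
orientation: [[-0.808, 0.357, 0.468], [0.308, 0.934, -0.18], [-0.502, -0.001, -0.865]]
force: [0.1, -0.3, -0.7]
width: 0.239
```

Run:
```python
from h import *
z=np.load('cr.npz'); C,O=z['C'],z['O']
s=bot.sense(); print(s['time'],((s['tcp_pos']-O)@C*1000).round(2),(C.T@s['orientation']).round(4).tolist(),s['joints'].round(1),s['force'].round(1))
snap('wrist','w4');c=snap('scene','c4');im=cv2.imread('pics/c4.png'); cv2.imwrite('pics/c4z.png',cv2.resize(im[180:320,300:440],None,fx=4,fy=4,interpolation=cv2.INTER_CUBIC))
```

```text
7.9 [-19.61 -47.01  61.21] [[-1.0, -0.004, 0.0018], [-0.004, 1.0, 0.0007], [-0.0018, 0.0007, -1.0]] [ -48.    21.9  118.9   48.5   17.7 -161. ] [ 0.1 -0.3 -0.7]
```

View pics/w4.png

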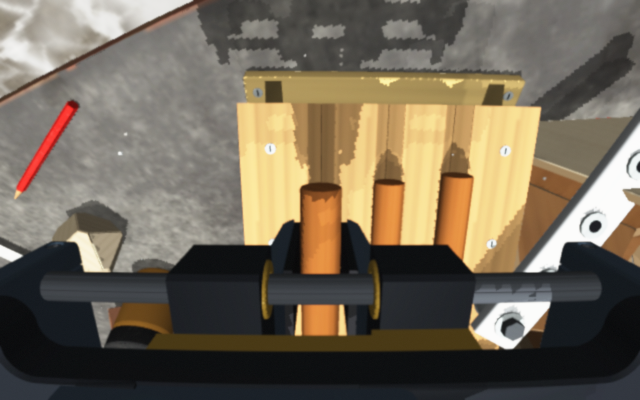

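View pics/c4z.png

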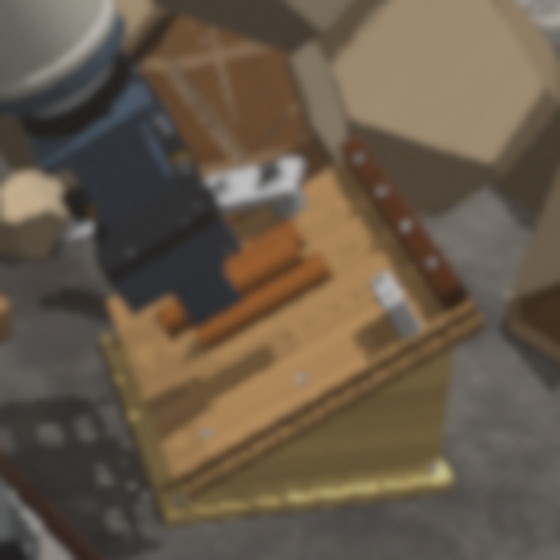

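Emit:
arm_command --rows '[{"rotation":[0,0,0],"xyz":[0.47,-0.18,-0.87],"hand":1.0},{"rotation":[0,0,0],"xyz":[0.93,-0.36,-1.73],"hand":1.0},{"rotation":[0,0,0],"xyz":[1.4,-0.54,-2.6],"hand":1.0},{"rotation":[0,0,0],"xyz":[1.86,-0.72,-3.46],"hand":1.0},{"rotation":[0,0,0],"xyz":[2.2,-0.85,-4.1],"hand":1.0},{"rotation":[0,0,0],"xyz":[2.4,-0.93,-4.46],"hand":1.0},{"rotation":[0,0,0],"xyz":[2.52,-0.97,-4.67],"hand":1.0},{"rotation":[0,0,0],"xyz":[2.6,-1.0,-4.83],"hand":1.0},{"rotation":[0,0,0],"xyz":[2.63,-1.02,-4.88],"hand":1.0},{"rotation":[0,0,0],"xyz":[2.63,-1.02,-4.88],"hand":1.0}]'

```text
time: 9.25
tcp_pos: [0.487, -0.312, 0.0849]
orientation: [[-0.81, 0.358, 0.464], [0.31, 0.934, -0.178], [-0.497, -0.001, -0.868]]
force: [0.7, -0.9, -0.3]
width: 0.235
```

```bash
cat > st.py <<'E'
from h import *
z=np.load('cr.npz'); C,O=z['C'],z['O']
s=bot.sense(); print(s['time'],'cr',((s['tcp_pos']-O)@C*1000).round(2),'F',(s['force']@C).round(2),'w',round(s['width']*91.2,1),s['joints'].round(1))
E
python3 st.py; python3 -c "
from h import *
snap('wrist','w5')"
```

```text
9.25 cr [-18.61 -46.76   5.05] F [ 0.66 -0.59 -0.78] w 21.5 [ -46.    29.3  117.5   65.1   13.4 -176.6]
```

View pics/w5.png

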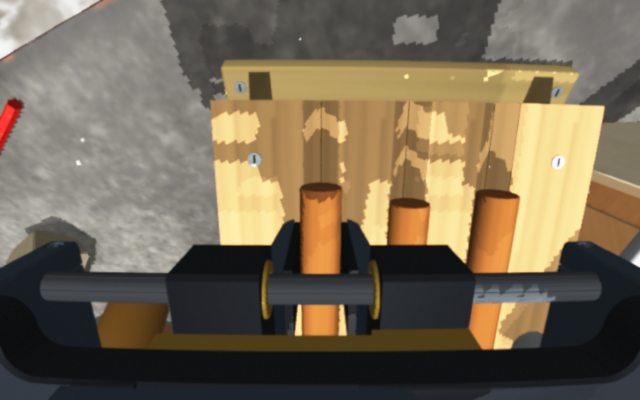

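Dowel is in line and hovering about 1 mm above its seat. Joint 6 is at its limit, so I'll release here and back straight out.

Emit:
arm_command --rows '[{"rotation":[0,0,0],"xyz":[0,0,0],"hand":3.2},{"rotation":[0,0,0],"xyz":[0,0,0],"hand":3.2},{"rotation":[0,0,0],"xyz":[0,0,0],"hand":3.2},{"rotation":[0,0,0],"xyz":[-0.23,0.09,0.43],"hand":3.2},{"rotation":[0,0,0],"xyz":[-0.7,0.27,1.3],"hand":3.2},{"rotation":[0,0,0],"xyz":[-1.4,0.54,2.6],"hand":3.2},{"rotation":[0,0,0],"xyz":[-2.33,0.9,4.33],"hand":3.2},{"rotation":[0,0,0],"xyz":[-3.26,1.26,6.06],"hand":3.2},{"rotation":[0,0,0],"xyz":[-4.2,1.62,7.8],"hand":4.5},{"rotation":[0,0,0],"xyz":[-5.13,1.98,9.53],"hand":6.0}]'

```text
time: 10.55
tcp_pos: [0.435, -0.292, 0.1808]
orientation: [[-0.81, 0.358, 0.464], [0.31, 0.934, -0.179], [-0.497, -0.001, -0.868]]
force: [0.9, -0.1, 0.1]
width: 0.538
```

```bash
python3 st.py; python3 -c "
from h import *
snap('wrist','w6')"
```

```text
10.55 cr [-18.9  -46.87 115.96] F [ 0.84  0.24 -0.39] w 49.1 [ -49.8   14.4  118.4   35.1   24.6 -148.1]
```

View pics/w6.png

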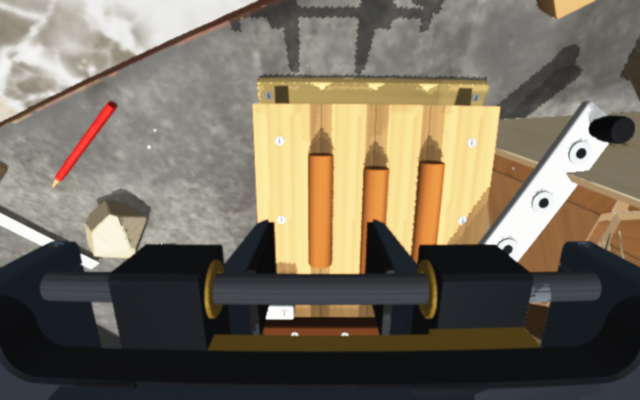

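The dowel lies in the right groove, columns 309–333, rows 153–268, parallel to the others. The knob is at (612,130). Next I'll fit the arm kinematics from recorded states, to avoid the small joint-5 region, and measure the dowel ends.

```bash
cat > kin.py <<'E'
import numpy as np
from scipy.spatial.transform import Rotation as Ro
from scipy.optimize import least_squares
d=np.radians
# (joints, tcp)
D=[([-74.801,28.307,77.118,0.001,74.628,-5.470],[.22056,-.58449,.21348]),
([-34.1297,11.1805,86.8692,-.0172,81.9575,77.1624],[.43053,-.21994,.31885]),
([9.2,20.6,101.6,0,57.8,-89.7],[.45619,.13424,.15778]),
([10.0,35.7,108.3,0,35.9,-103.3],[.46140,.14159,.00832]),
([-48.0,21.9,118.9,48.5,17.7,-161.0],[.4599,-.3018,.133]),
([-46.0,29.3,117.5,65.1,13.4,-176.6],[.487,-.312,.0849]),
([-49.8,14.4,118.4,35.1,24.6,-148.1],[.435,-.292,.1808])]
Rz=lambda a:Ro.from_euler('z',a,degrees=True).as_matrix()
Ry=lambda a:Ro.from_euler('y',a,degrees=True).as_matrix()
def fk(q,p):
    d1,a1,L2,e,L3,Lt,s4,o6,y0=p
    R=Rz(q[0]); P=R@np.array([a1,y0,d1]); R=R@Ry(q[1]); P=P+R@np.array([0,0,L2]); R=R@Ry(q[2]); P=P+R@np.array([e,0,L3])
    R=R@Rz(S4*q[3])@Ry(q[4])@Rz(S6*q[5]+90); P=P+R@np.array([0,0,Lt]); return P,R
S4,S6=1,-1
def fit():
    f=lambda p:np.concatenate([fk(q,p)[0]-np.array(t) for q,t in D])
    return least_squares(f,[.4,.1,.5,0,.5,.25,0,0,0])
if __name__=='__main__':
    from cell import bot
    for a in (1,-1):
      for b in (1,-1):
        S4,S6=a,b; r=fit(); print(a,b,np.abs(r.fun).max(),r.x.round(4))
        s=bot.sense(); print(np.abs(fk(s['joints'],r.x)[1]-s['orientation']).max())
E
python3 kin.py
python3 - <<'E'
from h import *
z=np.load('cr.npz'); C,O=z['C'],z['O']; ez=C[:,2]; tocr=lambda P:(np.atleast_2d(P)-O)@C*1000
c=load('w6')
print('lower end top rims',tocr(onplane(c,[320,376,431],[153,167,161],ez,ez@O+.016)).round(1))
print('right up end', tocr(onplane(c,[321],[268],ez,ez@O+.0065)).round(1))
print('knob', tocr(depth(c,615,128)).round(1), tocr(onplane(c,[614],[128],ez,ez@O+.0565)).round(1))
E
```

```text
1 1 0.00048650948278272654 [ 2.577e-01 -2.000e-04  5.968e-01  1.183e-01  3.846e-01  3.535e-01
 -8.070e-01  0.000e+00  5.940e-02]
6.661338147750939e-16
1 -1 0.0004865024835389309 [ 2.577e-01 -2.000e-04  5.968e-01  1.183e-01  3.846e-01  3.535e-01
 -8.070e-01  0.000e+00  5.940e-02]
1.0138949145132619
-1 1 0.06335329848841037 [0.0473 0.1228 0.4164 0.0018 0.2872 0.1091 1.6553 0.     0.1042]
0.9388767650285423
-1 -1 0.06335329758073471 [0.0473 0.1228 0.4164 0.0018 0.2872 0.1091 0.0262 0.     0.1042]
1.3386563530870803
lower end top rims [[-59.  -46.8  16. ]
 [-47.9  -1.1  16. ]
 [-53.2  43.8  16. ]]
right up end [[ 47.2 -45.4   6.5]]
knob [[-84.3 161.9  56.1]] [[-84.3 160.8  56.5]]
```

```bash
cat > ik.py <<'E'
import kin; from kin import *
kin.S4,kin.S6=1,1
p=fit().x
z=np.load('cr.npz'); C,O=z['C'],z['O']
lo=np.array([-166.48,-47.26,12.59,-70.14,6.76,-176.63]);hi=np.array([166.48,123.95,153.08,250.14,159.57,176.63])
def ik(T,R,q0):
    def f(q):
        P,Q=fk(q,p); return np.r_[(P-T)*10,(Ro.from_matrix(R@Q.T)).as_rotvec()]
    r=least_squares(f,np.clip(q0,lo+.01,hi-.01),bounds=(lo,hi)); return r.x,np.abs(r.fun).max()
def Rcr(yx,tau,lam):
    # tool x = rotated in bed plane: angle yx from cradle x ; tool z=-ez ; tau about cradle y (+ => more vertical), lam about cradle x
    x=np.array([np.cos(d(yx)),np.sin(d(yx)),0]); zt=np.array([0,0,-1.]); y=np.cross(zt,x); R=np.c_[x,y,zt]
    M=Ro.from_euler('y',tau,degrees=True).as_matrix()@Ro.from_euler('x',lam,degrees=True).as_matrix()
    return C@M@R
W=lambda x,y,z:O+C@np.array([x,y,z])/1000
E
python3 - <<'E'
from ik import *
for yx in (90,-90):
  for tau,lam in [(0,0),(15,0),(10,0),(0,15),(0,-15),(0,-25)]:
    best=None
    for q0 in ([-45,25,110,40,20,-80],[-45,25,110,20,20,100],[-35,20,110,0,40,0],[-35,20,110,120,20,100],[-35,20,110,-50,20,-100],[-35,30,110,200,20,100]):
        q0=np.array(q0,float); res=[];
        for x in (-75,-40,-5.5):
            q0,e=ik(W(x,0,24),Rcr(yx,tau,lam),q0); res.append((q0.round(0).astype(int).tolist(),round(e,4)))
        if max(r[1] for r in res)<1e-3: print(yx,tau,lam,res); break
    else: print(yx,tau,lam,'none',res[-1])
E
```

```text
90 0 0 [([-43, 29, 128, 114, 12, -134], np.float64(0.0)), ([-41, 27, 123, 80, 10, -98], np.float64(0.0)), ([-40, 26, 118, 51, 12, -66], np.float64(0.0))]
90 15 0 [([-39, 27, 114, 11, 25, -27], np.float64(0.0)), ([-37, 27, 109, 8, 30, -23], np.float64(0.0)), ([-36, 27, 105, 7, 35, -20], np.float64(0.0))]
90 10 0 [([-40, 27, 119, 23, 16, -40], np.float64(0.0)), ([-39, 26, 114, 16, 22, -31], np.float64(0.0)), ([-37, 26, 109, 12, 26, -26], np.float64(0.0))]
90 0 15 [([-56, 31, 123, 75, 30, -107], np.float64(0.0)), ([-53, 30, 119, 67, 31, -95], np.float64(0.0)), ([-51, 29, 114, 59, 33, -84], np.float64(0.0))]
90 0 -15 none ([-27, 28, 121, 250, 12, 104], np.float64(0.0533))
90 0 -25 none ([-20, 32, 122, 250, 25, 111], np.float64(0.0861))
-90 0 0 [([-43, 29, 128, 114, 12, 46], np.float64(0.0)), ([-41, 27, 123, 80, 10, 82], np.float64(0.0)), ([-40, 26, 118, 51, 12, 114], np.float64(0.0))]
-90 15 0 [([-39, 27, 114, 11, 25, 153], np.float64(0.0)), ([-37, 27, 109, 8, 30, 157], np.float64(0.0)), ([-36, 27, 105, 7, 35, 160], np.float64(0.0))]
-90 10 0 [([-40, 27, 119, 23, 16, 140], np.float64(0.0)), ([-39, 26, 114, 16, 22, 149], np.float64(0.0)), ([-37, 26, 109, 12, 26, 154], np.float64(0.0))]
-90 0 15 [([-56, 31, 123, 75, 30, 73], np.float64(0.0)), ([-53, 30, 119, 67, 31, 85], np.float64(0.0)), ([-51, 29, 114, 59, 33, 96], np.float64(0.0))]
-90 0 -15 none ([-27, 28, 121, 250, 12, -76], np.float64(0.0533))
-90 0 -25 none ([-20, 32, 122, 250, 25, -69], np.float64(0.0861))
```

Run:
```python
from ik import *
from cell import bot
s=bot.sense(); R0=s['orientation']; T0=s['tcp_pos']
ey=C[:,1]
def Rd(yaw): 
    x=np.array([np.cos(d(yaw)),np.sin(d(yaw)),0]); zt=np.array([0,0,-1.]); return np.c_[x,np.cross(zt,x),zt]
q=s['joints'].copy()
for th,yaw in [(7.5,0),(15,0),(22,0),(30,0)]+[(30,-10*k) for k in range(1,7)]+[(30,-69)]:
    R=Rz(yaw)@Ro.from_rotvec(d(th)*ey).as_matrix()
    print(th,yaw,Ro.from_matrix(R).as_rotvec(degrees=True).round(1))
q,e=ik(np.array([.36,.1,.27]),Rd(99),q); print(q.round(0),e)
q,e=ik(np.array([.43,.34,.2]),Rd(90),q); print(q.round(0),e)
q,e=ik(np.array([.44,.361,.024]),Rd(90),q); print(q.round(0),e)
```

```text
7.5 0 [2.7 7.  0. ]
15 0 [ 5.4 14.   0. ]
22 0 [ 7.9 20.5  0. ]
30 0 [10.8 28.   0. ]
30 -10 [13.2 27.  -9.8]
30 -20 [ 15.6  25.8 -19.5]
30 -30 [ 17.9  24.5 -29.3]
30 -40 [ 20.1  23.  -39.1]
30 -50 [ 22.3  21.4 -48.8]
30 -60 [ 24.4  19.7 -58.6]
30 -69 [ 26.3  18.  -67.3]
[  6.   4. 104.   0.  72.  -3.] 3.608224830031759e-14
[32. 23. 89.  0. 68. 32.] 2.220446049250313e-15
[33. 38. 95. -0. 47. 33.] 6.355598006162882e-14
```

Emit:
arm_command --rows '[{"rotation":[2.7,7,0],"xyz":[-2,0,3],"hand":6},{"rotation":[5.4,14,0],"xyz":[-4,1,6],"hand":6},{"rotation":[7.9,20.5,0],"xyz":[-6,3,8],"hand":6},{"rotation":[10.8,28,0],"xyz":[-7.5,6,9],"hand":6},{"rotation":[13.2,27,-9.8],"xyz":[-7.5,11,9],"hand":6},{"rotation":[15.6,25.8,-19.5],"xyz":[-7.5,16,9],"hand":6},{"rotation":[17.9,24.5,-29.3],"xyz":[-7.5,21,9],"hand":6},{"rotation":[20.1,23,-39.1],"xyz":[-7.5,26,9],"hand":6},{"rotation":[22.3,21.4,-48.8],"xyz":[-7.5,31,9],"hand":6},{"rotation":[24.4,19.7,-58.6],"xyz":[-7.5,36,9],"hand":6}]'

```text
time: 11.85
tcp_pos: [0.3619, 0.0476, 0.2701]
orientation: [[-0.286, 0.958, 0.001], [0.958, 0.286, 0.002], [0.002, 0.001, -1.0]]
force: [-0.2, 0.2, -0.6]
width: 0.657
```

Emit:
arm_command --rows '[{"rotation":[0,0,-3],"xyz":[0,5,0],"hand":6},{"rotation":[0,0,-6],"xyz":[0,10,0],"hand":6},{"rotation":[0,0,-9],"xyz":[1,15,0],"hand":6},{"rotation":[0,0,-9],"xyz":[3,20,-1],"hand":6},{"rotation":[0,0,-9],"xyz":[5,24,-3],"hand":6},{"rotation":[0,0,-9],"xyz":[7,27,-5],"hand":6},{"rotation":[0,0,-9],"xyz":[7,27,-7],"hand":6},{"rotation":[0,0,-9],"xyz":[7,27,-7],"hand":6},{"rotation":[0,0,-9],"xyz":[7,27,-7],"hand":6},{"rotation":[0,0,-9],"xyz":[7,27,-7],"hand":6}]'

```text
time: 13.1
tcp_pos: [0.4325, 0.3161, 0.2011]
orientation: [[-0.137, 0.991, 0.002], [0.991, 0.137, 0.003], [0.003, 0.002, -1.0]]
force: [0.0, -0.2, 0.5]
width: 0.66
```

```bash
python3 st.py; python3 -c "
from h import *
print(bot.sense()['tcp_pos'],bot.sense()['orientation'])
snap('wrist','w7')"
```

```text
13.1 cr [-200.78  519.41  244.39] F [ 0.34 -0.18  0.44] w 60.2 [29.7 21.8 90.8  0.1 67.1 21.8]
[0.43254199 0.31613499 0.2010892 ] [[-0.13704594  0.99056276  0.00195776]
 [ 0.99056001  0.13703895  0.00334436]
 [ 0.00304451  0.00239761 -0.99999249]]
```

View pics/w7.png

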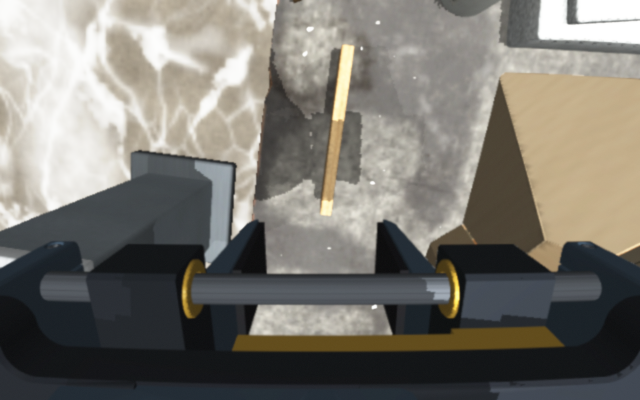

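The batten's top edge runs from (348,45) to (326,214). Now I'll measure it.

Run:
```python
from h import *
c=load('w7'); h=cv2.cvtColor(c['color'],cv2.COLOR_RGB2HSV).astype(int)
m=((h[:,:,0]>8)&(h[:,:,0]<30)&(h[:,:,1]>75)).astype(np.uint8); k=np.zeros_like(m);k[38:220,315:360]=1;m*=k
n,l,st,ce=cv2.connectedComponentsWithStats(m); i=1+np.argmax(st[1:,4]); v,u=np.nonzero(l==i)
W=onplane(c,u,v,[0,0,1],.05); (cx,cy),(a,b),ang=cv2.minAreaRect((W[:,:2]*1e4).astype(np.float32)); print(st[i],cx/1e4,cy/1e4,a/1e4,b/1e4,ang)
q=np.linalg.svd(W-W.mean(0),full_matrices=False)[2][0]; q*=np.sign(q[1]); print(W.mean(0),np.degrees(np.arctan2(q[1],q[0])))
P=depth(c,u,v); print(np.percentile(P[:,2],[10,50,90]),np.median(P,0))
```

```text
[ 320   45   31  168 1360] 0.439088134765625 0.3696247314453125 0.013382832336425782 0.15707181396484374 0.8869825005531311
[0.43859776 0.3586136  0.05      ] 92.0127030439552
[0.02518193 0.05074994 0.05180487] [0.43831703 0.35573239 0.05074994]
```

Emit:
arm_command --force 30 --rows '[{"rotation":[0,0,-3],"xyz":[0.3,2.5,-3],"hand":4},{"rotation":[0,0,-6.4],"xyz":[0.6,5,-7],"hand":4},{"rotation":[0,0,-6.4],"xyz":[0.6,5,-10.5],"hand":4},{"rotation":[0,0,-6.4],"xyz":[0.6,5,-13.5],"hand":4},{"rotation":[0,0,-6.4],"xyz":[0.6,5,-16],"hand":4},{"rotation":[0,0,-6.4],"xyz":[0.6,5,-17.4],"hand":4},{"rotation":[0,0,-6.4],"xyz":[0.6,5,-17.7],"hand":4},{"rotation":[0,0,-6.4],"xyz":[0.6,5,-17.7],"hand":0.5},{"rotation":[0,0,-6.4],"xyz":[0.6,5,-17.7],"hand":0.5},{"rotation":[0,0,-6.4],"xyz":[0.6,5,-17.7],"hand":0.5}]'

```text
time: 14.4
tcp_pos: [0.4385, 0.3664, 0.0237]
orientation: [[-0.026, 1.0, 0.002], [1.0, 0.026, 0.003], [0.003, 0.002, -1.0]]
force: [-0.3, -0.0, 0.5]
width: 0.142
```

```bash
python3 st.py; python3 -c "
from h import *
print(bot.sense()['tcp_pos'],bot.sense()['orientation'])
snap('wrist','w8')"
```

```text
14.4 cr [-300.35  568.47   97.07] F [ 0.01 -0.12  0.58] w 12.9 [33.8 38.1 95.2  0.1 46.5 32.2]
[0.43851796 0.36643324 0.02372543] [[-0.02623276  0.99965425  0.00179484]
 [ 0.99965111  0.02622706  0.00312898]
 [ 0.00308083  0.0018763  -0.99999349]]
```

View pics/w8.png

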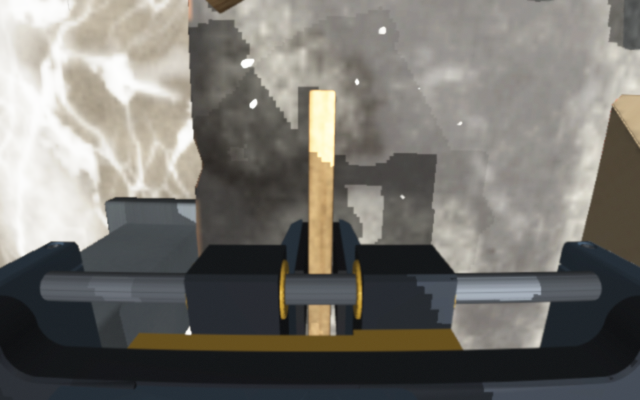

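```bash
python3 - <<'E'
from h import *
c=load('w8'); s=bot.sense(); X=onplane(c,[322],[90],[0,0,1],.05)[0]; print(((X-s['tcp_pos'])@s['orientation']))
E
python3 - <<'E'
from ik import *
from cell import bot
s=bot.sense(); R0=s['orientation']
def Rd(yaw): 
    x=np.array([np.cos(d(yaw)),np.sin(d(yaw)),0]); zt=np.array([0,0,-1.]); return np.c_[x,np.cross(zt,x),zt]
q=s['joints'].copy()
q,e=ik(np.array([.36,.1,.30]),Rd(80),q);print(q.round(0),e)
q,e=ik(np.array([.36,-.2,.30]),Rd(68.85),q);print(q.round(0),e)
for x,z in [(-95,110),(-85,60),(-75,28),(-40,28),(-3.7,28)]:
    T=W(x,0,z); q,e=ik(T,Rcr(90,10,0),q); print(x,z,T.round(4),q.round(0),e)
R1=Rd(68.85); print(Ro.from_matrix(Rcr(90,10,0)@R1.T).as_rotvec(degrees=True), Ro.from_matrix(R1@R0.T).as_rotvec(degrees=True))
# leaf clearance of batten left end
E
```

```text
[ 0.08242203  0.00028232 -0.02613591]
[  6.   2. 101.  -0.  77.  16.] 1.2030527444523829e-09
[-37.   6.  97.  -0.  78. -16.] 8.845413290714532e-10
-95 110 [ 0.3932 -0.2256  0.1376] [-43.  15. 122.  18.  25. -37.] 2.544349023294159e-13
-85 60 [ 0.4246 -0.2377  0.0993] [-41.  22. 121.  21.  19. -39.] 8.298917109073045e-14
-75 28 [ 0.4476 -0.2466  0.0766] [-40.  26. 119.  22.  17. -39.] 8.774619919549309e-11
-40 28 [ 0.4759 -0.2576  0.0941] [-39.  26. 114.  16.  22. -31.] 1.159849993825901e-11
-3.7 28 [ 0.5052 -0.2689  0.1122] [-37.  25. 109.  12.  27. -26.] 1.8318679906315083e-13
[-7.21621653e+00 -1.86527805e+01  6.59358977e-15] [ -0.15187538   0.12544237 -22.65305775]
```

Emit:
arm_command --rows '[{"rotation":[0,0,0],"xyz":[0,0,2],"hand":0.5},{"rotation":[0,0,0],"xyz":[-1,0,7],"hand":0.5},{"rotation":[0,0,-3],"xyz":[-3,-1,13],"hand":0.5},{"rotation":[0,0,-6],"xyz":[-6,-4,18.5],"hand":0.5},{"rotation":[0,0,-9],"xyz":[-8,-8,23],"hand":0.5},{"rotation":[0,0,-12],"xyz":[-8,-13,26],"hand":0.5},{"rotation":[0,0,-15],"xyz":[-8,-18,27],"hand":0.5},{"rotation":[0,0,-18],"xyz":[-8,-23,27],"hand":0.5},{"rotation":[0,0,-20],"xyz":[-8,-28,27],"hand":0.5},{"rotation":[0,0,-22.6],"xyz":[-8,-33,27],"hand":0.5}]'

```text
time: 15.7
tcp_pos: [0.3578, 0.0348, 0.2934]
orientation: [[0.361, 0.933, 0.003], [0.933, -0.361, 0.002], [0.003, 0.002, -1.0]]
force: [0.6, 0.4, -0.4]
width: 0.12
```

Emit:
arm_command --rows '[{"rotation":[0,0,0],"xyz":[0,-5,0],"hand":0.5},{"rotation":[0,0,0],"xyz":[0,-10,0],"hand":0.5},{"rotation":[0,0,0],"xyz":[0,-15,0],"hand":0.5},{"rotation":[-1.8,-4.7,0],"xyz":[0.5,-20,-1],"hand":0.5},{"rotation":[-3.6,-9.3,0],"xyz":[1.5,-24,-4],"hand":0.5},{"rotation":[-5.4,-14,0],"xyz":[2.5,-26.7,-8],"hand":0.5},{"rotation":[-7.2,-18.65,0],"xyz":[3.3,-26.7,-12],"hand":0.5},{"rotation":[-7.2,-18.65,0],"xyz":[3.3,-26.7,-15.6],"hand":0.5},{"rotation":[-7.2,-18.65,0],"xyz":[3.3,-26.7,-15.6],"hand":0.5},{"rotation":[-7.2,-18.65,0],"xyz":[3.3,-26.7,-15.6],"hand":0.5}]'

```text
time: 16.95
tcp_pos: [0.3919, -0.2311, 0.1383]
orientation: [[0.359, 0.876, 0.322], [0.933, -0.338, -0.122], [0.002, 0.344, -0.939]]
force: [-0.2, -0.4, -0.2]
width: 0.119
```

```bash
python3 st.py
python3 - <<'E'
from h import *
from scipy.spatial.transform import Rotation as Ro
from ik import Rcr,W
s=bot.sense(); print('rot needed',Ro.from_matrix(Rcr(90,10,0)@s['orientation'].T).as_rotvec(degrees=True).round(2))
for x,z in [(-80,60),(-74,28),(-60,28),(-40,28),(-20,28),(-10,28),(-3.7,28)]: print(x,z,((W(x,-5,z)-s['tcp_pos'])*100).round(2))
snap('wrist','w9');snap('scene','c9');im=cv2.imread('pics/c9.png'); cv2.imwrite('pics/c9z.png',cv2.resize(im[180:320,300:440],None,fx=4,fy=4,interpolation=cv2.INTER_CUBIC))
E
```

```text
16.95 cr [-94.04  -5.68 110.22] F [-0.14 -0.49 -0.12] w 10.9 [-44.3  15.3 122.1  18.8  25.2 -39.1]
rot needed [-0.07  0.14 -0.12]
-80 60 [ 3.5  -1.28 -3.65]
-74 28 [ 5.48 -2.05 -6.12]
-60 28 [ 6.61 -2.48 -5.42]
-40 28 [ 8.22 -3.11 -4.42]
-20 28 [ 9.84 -3.73 -3.42]
-10 28 [10.65 -4.05 -2.92]
-3.7 28 [11.16 -4.24 -2.6 ]
```

View pics/w9.png

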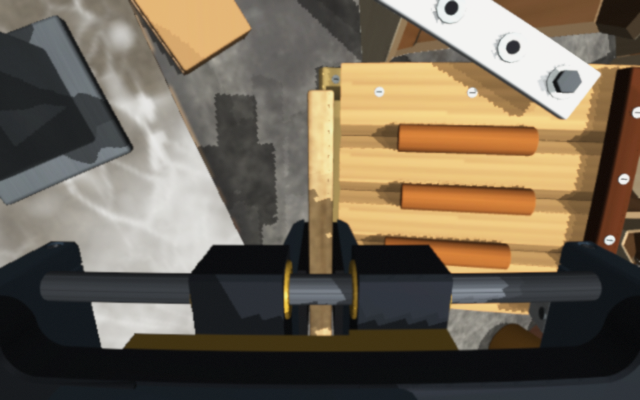

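View pics/c9z.png

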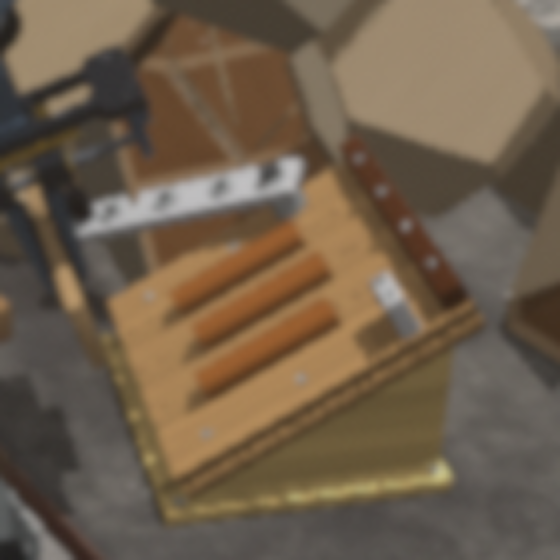

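Emit:
arm_command --rows '[{"rotation":[0,0.1,-0.1],"xyz":[1.75,-0.64,-1.8],"hand":0.5},{"rotation":[0,0.1,-0.1],"xyz":[3.5,-1.28,-3.65],"hand":0.5},{"rotation":[0,0.1,-0.1],"xyz":[4.6,-1.7,-5.0],"hand":0.5},{"rotation":[0,0.1,-0.1],"xyz":[5.3,-1.98,-5.9],"hand":0.5},{"rotation":[0,0.1,-0.1],"xyz":[5.48,-2.05,-6.12],"hand":0.5},{"rotation":[0,0.1,-0.1],"xyz":[5.8,-2.18,-5.92],"hand":0.5},{"rotation":[0,0.1,-0.1],"xyz":[6.12,-2.3,-5.72],"hand":0.5},{"rotation":[0,0.1,-0.1],"xyz":[6.45,-2.42,-5.52],"hand":0.5},{"rotation":[0,0.1,-0.1],"xyz":[6.77,-2.55,-5.32],"hand":0.5},{"rotation":[0,0.1,-0.1],"xyz":[7.09,-2.67,-5.12],"hand":0.5}]'

```text
time: 18.3
tcp_pos: [0.4621, -0.2574, 0.086]
orientation: [[0.361, 0.877, 0.319], [0.933, -0.34, -0.121], [0.002, 0.341, -0.94]]
force: [-1.9, 0.8, -1.1]
width: 0.12
```

```bash
python3 st.py
python3 - <<'E'
from h import *
snap('wrist','w10')
E
```

```text
18.3 cr [-55.22  -4.85  27.48] F [-2.29  0.03  0.07] w 11.0 [-39.9  26.  115.9  18.8  20.1 -35.4]
```

View pics/w10.png

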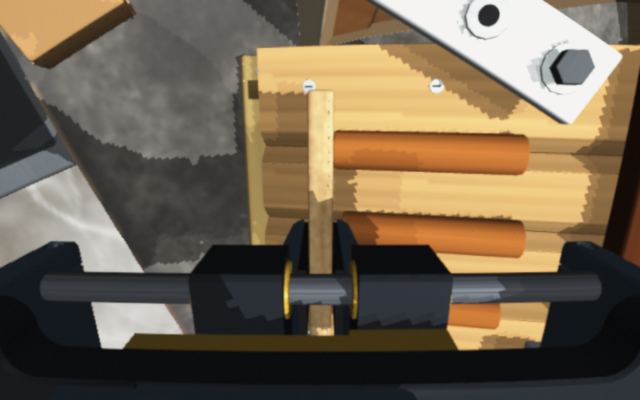

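Emit:
arm_command --rows '[{"rotation":[0,0,0],"xyz":[0.35,-0.13,0.22],"hand":0.5},{"rotation":[0,0,0],"xyz":[0.69,-0.27,0.43],"hand":0.5},{"rotation":[0,0,0],"xyz":[1.04,-0.4,0.65],"hand":0.5},{"rotation":[0,0,0],"xyz":[1.39,-0.54,0.86],"hand":0.5},{"rotation":[0,0,0],"xyz":[1.74,-0.67,1.08],"hand":0.5},{"rotation":[0,0,0],"xyz":[2.08,-0.8,1.29],"hand":0.5},{"rotation":[0,0,0],"xyz":[2.43,-0.94,1.51],"hand":0.5},{"rotation":[0,0,0],"xyz":[2.78,-1.07,1.72],"hand":0.5},{"rotation":[0,0,0],"xyz":[3.12,-1.21,1.94],"hand":0.5},{"rotation":[0,0,0],"xyz":[3.47,-1.34,2.15],"hand":0.5}]'

```text
time: 19.6
tcp_pos: [0.4971, -0.271, 0.1076]
orientation: [[0.361, 0.876, 0.319], [0.933, -0.34, -0.122], [0.002, 0.341, -0.94]]
force: [-2.1, 0.8, -0.8]
width: 0.115
```

```bash
python3 st.py
python3 - <<'E'
from h import *
snap('wrist','w11')
c=snap('scene','c11');im=cv2.imread('pics/c11.png'); cv2.imwrite('pics/c11z.png',cv2.resize(im[180:320,300:440],None,fx=4,fy=4,interpolation=cv2.INTER_CUBIC))
E
```

```text
19.6 cr [-11.97  -4.89  27.41] F [-2.37 -0.03  0.47] w 10.5 [-38.3  25.5 109.9  13.4  26.2 -28.2]
```

View pics/w11.png

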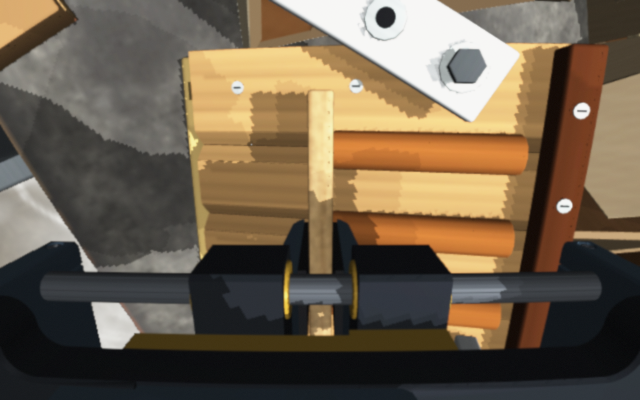

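View pics/c11z.png

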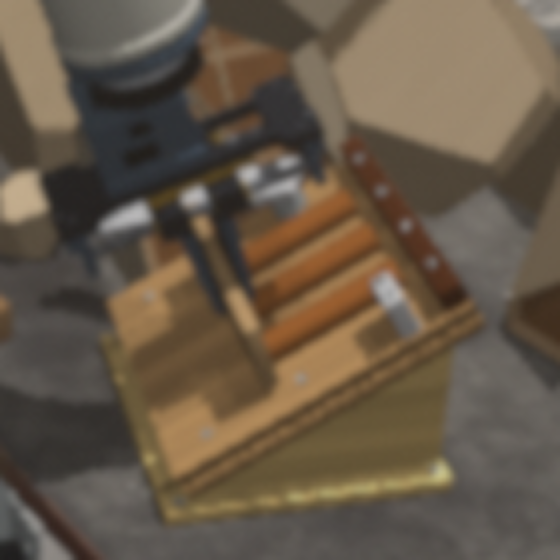

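Emit:
arm_command --rows '[{"rotation":[0,0,0],"xyz":[0.12,-0.05,0.08],"hand":0.5},{"rotation":[0,0,0],"xyz":[0.24,-0.09,0.15],"hand":0.5},{"rotation":[0,0,0],"xyz":[0.32,-0.12,0.2],"hand":0.5},{"rotation":[0,0,0],"xyz":[0.4,-0.16,0.25],"hand":0.5},{"rotation":[0,0,0],"xyz":[0.44,-0.17,0.28],"hand":0.5},{"rotation":[0,0,0],"xyz":[0.48,-0.19,0.3],"hand":0.5},{"rotation":[0,0,0],"xyz":[0.52,-0.2,0.33],"hand":0.5},{"rotation":[0,0,0],"xyz":[0.57,-0.22,0.35],"hand":0.5},{"rotation":[0,0,0],"xyz":[0.57,-0.22,0.35],"hand":0.5},{"rotation":[0,0,0],"xyz":[0.57,-0.22,0.35],"hand":0.5}]'

```text
time: 20.95
tcp_pos: [0.5025, -0.2731, 0.1109]
orientation: [[0.361, 0.876, 0.319], [0.933, -0.34, -0.122], [0.002, 0.341, -0.94]]
force: [-1.1, 0.1, -1.3]
width: 0.12
```

```bash
python3 st.py
python3 - <<'E'
from h import *
snap('wrist','w12');im=cv2.imread('pics/w12.png'); cv2.imwrite('pics/w12z.png',cv2.resize(im[20:320,300:640],None,fx=2,fy=2,interpolation=cv2.INTER_CUBIC))
E
```

```text
20.95 cr [-5.22 -4.88 27.37] F [-1.57 -0.29 -0.55] w 11.0 [-38.1  25.5 108.9  12.8  27.1 -27.4]
```

View pics/w12z.png

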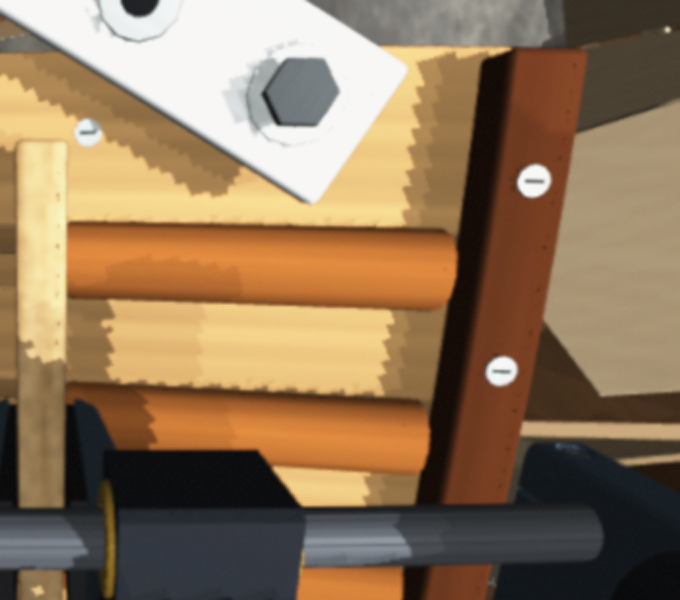

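Emit:
arm_command --rows '[{"rotation":[0,0,0],"xyz":[0.03,-0.01,0.02],"hand":0.5},{"rotation":[0,0,0],"xyz":[0.05,-0.02,0.03],"hand":0.5},{"rotation":[0,0,0],"xyz":[0.07,-0.03,0.04],"hand":0.5},{"rotation":[0,0,0],"xyz":[0.09,-0.03,0.06],"hand":0.5},{"rotation":[0,0,0],"xyz":[0.11,-0.04,0.07],"hand":0.5},{"rotation":[0,0,0],"xyz":[0.13,-0.05,0.08],"hand":0.5},{"rotation":[0,0,0],"xyz":[0.15,-0.06,0.09],"hand":0.5},{"rotation":[0,0,0],"xyz":[0.16,-0.06,0.1],"hand":0.5},{"rotation":[0,0,0],"xyz":[0.16,-0.06,0.1],"hand":0.5},{"rotation":[0,0,0],"xyz":[0.16,-0.06,0.1],"hand":0.5}]'

```text
time: 22.25
tcp_pos: [0.5041, -0.2737, 0.1119]
orientation: [[0.361, 0.876, 0.319], [0.933, -0.34, -0.122], [0.002, 0.341, -0.94]]
force: [-0.8, 0.3, -2.0]
width: 0.119
```

```bash
python3 st.py
```

```text
22.25 cr [-3.23 -4.87 27.38] F [-1.73 -0.01 -1.26] w 10.9 [-38.   25.5 108.6  12.7  27.4 -27.2]
```

Emit:
arm_command --rows '[{"rotation":[0,0,0],"xyz":[0.02,-0.01,0.01],"hand":0.5},{"rotation":[0,0,0],"xyz":[0.03,-0.01,0.02],"hand":0.5},{"rotation":[0,0,0],"xyz":[0.05,-0.02,0.03],"hand":0.5},{"rotation":[0,0,0],"xyz":[0.06,-0.02,0.04],"hand":0.5},{"rotation":[0,0,0],"xyz":[0.08,-0.03,0.05],"hand":0.5},{"rotation":[0,0,0],"xyz":[0.1,-0.04,0.06],"hand":0.5},{"rotation":[0,0,0],"xyz":[0.11,-0.04,0.07],"hand":0.5},{"rotation":[0,0,0],"xyz":[0.12,-0.05,0.08],"hand":0.5},{"rotation":[0,0,0],"xyz":[0.12,-0.05,0.08],"hand":0.5},{"rotation":[0,0,0],"xyz":[0.12,-0.05,0.08],"hand":0.5}]'

```text
time: 23.5
tcp_pos: [0.5054, -0.2742, 0.1128]
orientation: [[0.361, 0.876, 0.319], [0.933, -0.34, -0.122], [0.002, 0.341, -0.94]]
force: [-0.6, 0.6, -1.2]
width: 0.12
```

```bash
python3 st.py
python3 - <<'E'
from h import *
snap('wrist','w13');im=cv2.imread('pics/w13.png'); cv2.imwrite('pics/w13z.png',cv2.resize(im[20:320,300:640],None,fx=2,fy=2,interpolation=cv2.INTER_CUBIC))
snap('scene','c13');im=cv2.imread('pics/c13.png'); cv2.imwrite('pics/c13z.png',cv2.resize(im[200:280,340:440],None,fx=6,fy=6,interpolation=cv2.INTER_CUBIC))
E
```

```text
23.5 cr [-1.66 -4.9  27.42] F [-1.3   0.38 -0.63] w 10.9 [-38.   25.4 108.4  12.5  27.6 -27. ]
```

View pics/w13z.png

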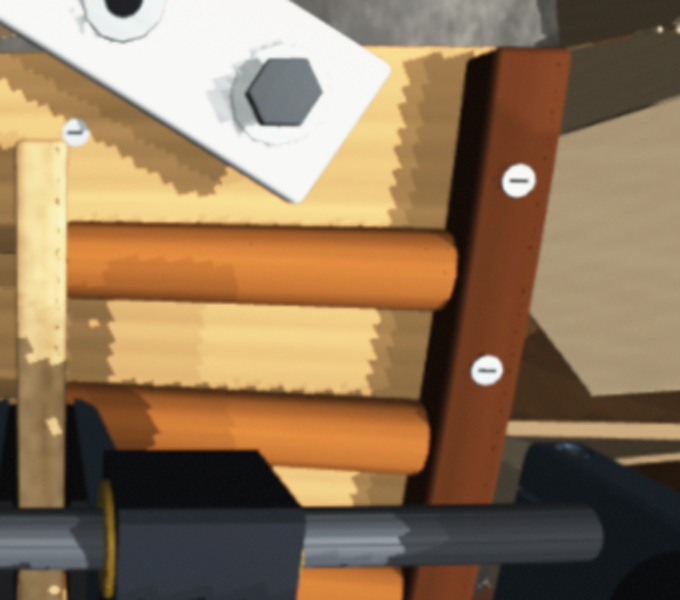

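View pics/c13z.png

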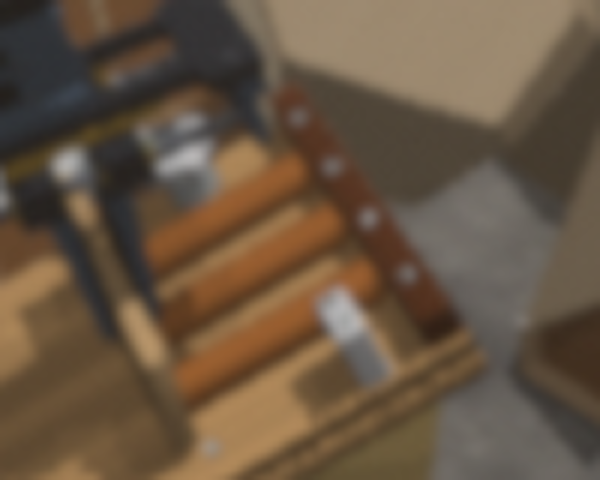

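Emit:
arm_command --rows '[{"rotation":[0,0,0],"xyz":[0.02,-0.01,0.01],"hand":0.5},{"rotation":[0,0,0],"xyz":[0.03,-0.01,0.02],"hand":0.5},{"rotation":[0,0,0],"xyz":[0.05,-0.02,0.03],"hand":0.5},{"rotation":[0,0,0],"xyz":[0.06,-0.02,0.04],"hand":0.5},{"rotation":[0,0,0],"xyz":[0.08,-0.03,0.05],"hand":0.5},{"rotation":[0,0,0],"xyz":[0.1,-0.04,0.06],"hand":0.5},{"rotation":[0,0,0],"xyz":[0.11,-0.04,0.07],"hand":0.5},{"rotation":[0,0,0],"xyz":[0.12,-0.05,0.08],"hand":0.5},{"rotation":[0,0,0],"xyz":[0.12,-0.05,0.08],"hand":0.5},{"rotation":[0,0,0],"xyz":[0.12,-0.05,0.08],"hand":0.5}]'

```text
time: 24.85
tcp_pos: [0.5063, -0.2745, 0.1134]
orientation: [[0.361, 0.877, 0.319], [0.933, -0.34, -0.121], [0.002, 0.341, -0.94]]
force: [-2.8, 0.7, -3.0]
width: 0.121
```

```bash
python3 st.py
```

```text
24.85 cr [-0.48 -4.85 27.47] F [-3.94 -0.38 -1.14] w 11.0 [-38.   25.4 108.2  12.4  27.8 -26.8]
```

Emit:
arm_command --rows '[{"rotation":[0,0,0],"xyz":[0.01,0,0],"hand":0.5},{"rotation":[0,0,0],"xyz":[0.02,-0.01,0.01],"hand":0.5},{"rotation":[0,0,0],"xyz":[0.03,-0.01,0.02],"hand":0.5},{"rotation":[0,0,0],"xyz":[0.04,-0.02,0.02],"hand":0.5},{"rotation":[0,0,0],"xyz":[0.05,-0.02,0.03],"hand":0.5},{"rotation":[0,0,0],"xyz":[0.06,-0.02,0.04],"hand":0.5},{"rotation":[0,0,0],"xyz":[0.07,-0.03,0.04],"hand":0.5},{"rotation":[0,0,0],"xyz":[0.08,-0.03,0.05],"hand":0.5},{"rotation":[0,0,0],"xyz":[0.08,-0.03,0.05],"hand":0.5},{"rotation":[0,0,0],"xyz":[0.08,-0.03,0.05],"hand":0.5}]'

```text
time: 26.1
tcp_pos: [0.5065, -0.2744, 0.1135]
orientation: [[0.361, 0.877, 0.317], [0.933, -0.34, -0.121], [0.002, 0.339, -0.941]]
force: [-8.2, 1.6, -4.1]
width: 0.12
```

```bash
python3 st.py; python3 -c "
from h import *
print(bot.sense()['moment'])"
```

```text
26.1 cr [-0.35 -4.72 27.48] F [-9.22 -1.44  0.55] w 10.9 [-37.9  25.4 108.1  12.3  28.  -26.7]
[ 0.42571797  1.78567828 -0.19666933]
```

Emit:
arm_command --rows '[{"rotation":[0,0,0],"xyz":[0.01,0,0.01],"hand":0.5},{"rotation":[0,0,0],"xyz":[0.03,-0.01,0.02],"hand":0.5},{"rotation":[0,0,0],"xyz":[0.04,-0.02,0.02],"hand":0.5},{"rotation":[0,0,0],"xyz":[0.05,-0.02,0.03],"hand":0.5},{"rotation":[0,0,0],"xyz":[0.06,-0.02,0.04],"hand":0.5},{"rotation":[0,0,0],"xyz":[0.08,-0.03,0.05],"hand":0.5},{"rotation":[0,0,0],"xyz":[0.09,-0.03,0.05],"hand":0.5},{"rotation":[0,0,0],"xyz":[0.1,-0.04,0.06],"hand":0.5},{"rotation":[0,0,0],"xyz":[0.1,-0.04,0.06],"hand":0.5},{"rotation":[0,0,0],"xyz":[0.1,-0.04,0.06],"hand":0.5}]'

```text
time: 27.35
tcp_pos: [0.5066, -0.2744, 0.1136]
orientation: [[0.361, 0.878, 0.316], [0.933, -0.34, -0.12], [0.003, 0.338, -0.941]]
force: [-11.5, 1.7, -5.3]
width: 0.121
```

```bash
python3 st.py
python3 - <<'E'
from h import *
z=np.load('cr.npz'); s=bot.sense(); print('M',(s['moment']@z['C']).round(2), (z['C'].T@s['orientation']).round(4).tolist())
snap('wrist','w14');im=cv2.imread('pics/w14.png'); cv2.imwrite('pics/w14z.png',cv2.resize(im[20:320,300:640],None,fx=2,fy=2,interpolation=cv2.INTER_CUBIC))
snap('scene','c14');im=cv2.imread('pics/c14.png'); cv2.imwrite('pics/c14z.png',cv2.resize(im[200:280,340:440],None,fx=6,fy=6,interpolation=cv2.INTER_CUBIC))
E
```

```text
27.35 cr [-0.2  -4.59 27.53] F [-12.43  -2.59   1.06] w 11.0 [-37.9  25.5 108.   12.2  28.2 -26.6]
M [-0.67  2.68  0.03] [[0.001, 0.984, -0.1782], [1.0, -0.0006, 0.0025], [0.0023, -0.1782, -0.984]]
```

View pics/w14z.png

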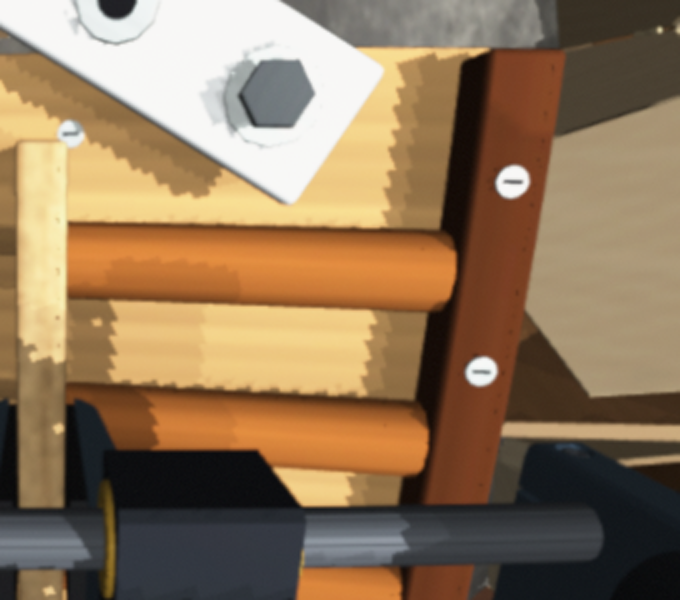

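View pics/c14z.png

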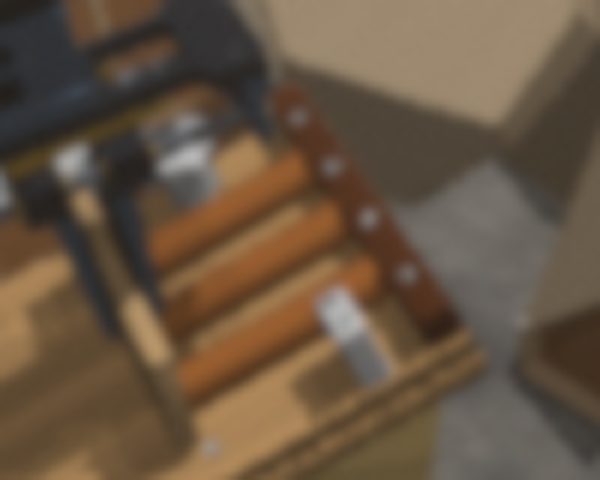

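Run:
```python
from h import *
z=np.load('cr.npz'); C,O=z['C'],z['O']; ez=C[:,2]; tocr=lambda P:(np.atleast_2d(P)-O)@C*1000
c=load('w14'); im=c['color'].astype(int)
for y in (47,0):
    for x in (0,60,97,100): print(y,x,proj(c,O+C@np.array([x,y,17.5])/1000).round(1), end=' ')
    print()
for r in (148,150,152,155,158, 232,236,240,244):
    a=im[r,495:560]; print(r,'R',a[::1,0].tolist())
im2=cv2.imread('pics/w14.png'); cv2.imwrite('pics/w14y.png',cv2.resize(im2[120:270,460:580],None,fx=5,fy=4,interpolation=cv2.INTER_NEAREST))
```

```text
47 0 [[324.2 152.8]] 47 60 [[439.8 156. ]] 47 97 [[515.9 158.4]] 47 100 [[522.2 158.7]] 
0 0 [[323.9 234.7]] 0 60 [[431.8 241.7]] 0 97 [[502.6 246.1]] 0 100 [[508.4 246.4]] 
148 R [213, 212, 212, 212, 212, 211, 211, 210, 210, 210, 210, 210, 210, 210, 210, 210, 210, 210, 210, 209, 208, 208, 208, 208, 207, 207, 208, 207, 207, 208, 208, 204, 175, 96, 40, 40, 52, 70, 88, 104, 109, 110, 110, 108, 109, 109, 109, 111, 111, 112, 114, 114, 115, 116, 117, 117, 118, 120, 122, 122, 123, 123, 123, 121, 121]
150 R [217, 217, 217, 217, 216, 216, 216, 216, 216, 215, 215, 215, 214, 214, 213, 214, 214, 214, 214, 214, 213, 212, 211, 212, 211, 211, 211, 211, 211, 211, 211, 208, 179, 99, 41, 44, 58, 74, 93, 105, 109, 110, 111, 110, 109, 109, 109, 110, 112, 112, 114, 115, 115, 116, 116, 118, 119, 120, 121, 122, 121, 122, 122, 122, 122]
152 R [225, 224, 223, 223, 223, 223, 223, 223, 222, 222, 222, 222, 223, 222, 222, 222, 222, 222, 221, 221, 221, 220, 220, 220, 220, 220, 219, 219, 218, 218, 219, 215, 185, 97, 41, 48, 64, 81, 98, 107, 110, 109, 109, 108, 108, 110, 110, 111, 112, 113, 113, 115, 115, 117, 117
[... 1291 characters left out ...]
, 120, 122, 129, 154, 188, 198, 199, 199, 199, 199, 199, 200, 199]
240 R [222, 222, 221, 221, 220, 221, 220, 221, 220, 219, 219, 219, 219, 219, 218, 218, 217, 212, 182, 101, 46, 51, 68, 86, 101, 110, 110, 109, 109, 109, 108, 109, 110, 110, 111, 114, 116, 116, 117, 117, 118, 120, 121, 122, 121, 120, 121, 121, 121, 120, 121, 122, 122, 122, 112, 80, 71, 79, 80, 79, 80, 79, 79, 77, 74]
244 R [220, 221, 220, 221, 221, 220, 220, 220, 219, 220, 219, 220, 220, 220, 220, 221, 220, 215, 183, 96, 49, 62, 81, 98, 108, 110, 109, 107, 107, 108, 108, 109, 110, 112, 113, 115, 115, 117, 118, 120, 121, 122, 122, 122, 121, 121, 121, 119, 112, 111, 117, 121, 123, 115, 87, 80, 80, 81, 80, 80, 81, 81, 81, 81, 82]
```

View pics/w14y.png

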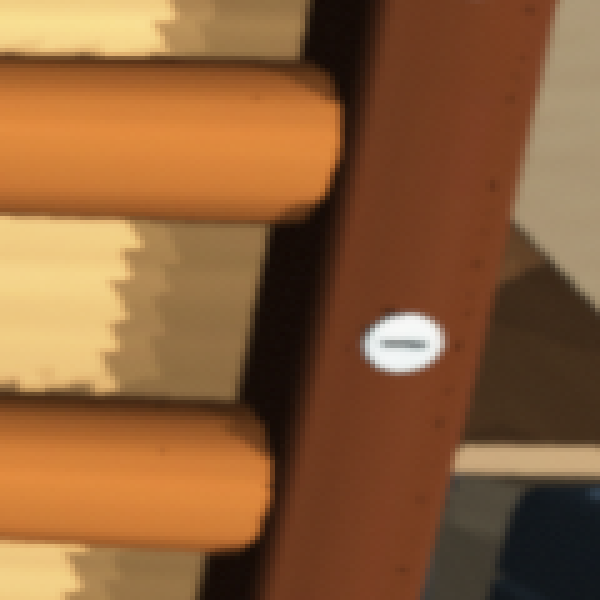

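Force is steady at about 12 N with almost no moment about the bed normal, and the left and middle ends are equally tight to the strip (columns 527 and 514). So all three are home. I'll back off and carry the batten away.

Emit:
arm_command --rows '[{"rotation":[0,0,0],"xyz":[-0.3,0.12,-0.19],"hand":0.5},{"rotation":[0,0,0],"xyz":[-1.0,0.39,-0.6],"hand":0.5},{"rotation":[0,0,0],"xyz":[-1.8,0.7,-0.9],"hand":0.5},{"rotation":[0,0,0],"xyz":[-3.0,1.1,0.2],"hand":0.5},{"rotation":[0,0,0],"xyz":[-5,1.7,3],"hand":0.5},{"rotation":[1.4,3.7,0],"xyz":[-8,2.5,7],"hand":0.5},{"rotation":[2.8,7.4,0],"xyz":[-11,4,11],"hand":0.5},{"rotation":[4.3,11.2,0],"xyz":[-13.5,6,15],"hand":0.5},{"rotation":[5.7,14.9,0],"xyz":[-14.5,10,18],"hand":0.5},{"rotation":[7.2,18.65,0],"xyz":[-14.7,15,18.5],"hand":0.5}]'

```text
time: 28.7
tcp_pos: [0.3608, -0.1251, 0.3024]
orientation: [[0.364, 0.932, 0.002], [0.932, -0.364, -0.001], [0.0, 0.002, -1.0]]
force: [0.6, -0.5, -1.2]
width: 0.117
```

```bash
python3 st.py
python3 - <<'E'
from h import *
s=bot.sense(); print(s['tcp_pos'],s['orientation'].round(3).tolist())
snap('wrist','w15');snap('scene','c15');im=cv2.imread('pics/c15.png'); cv2.imwrite('pics/c15z.png',cv2.resize(im[190:310,310:430],None,fx=5,fy=5,interpolation=cv2.INTER_CUBIC))
E
```

```text
28.7 cr [-70.23  82.01 286.02] F [ 0.06 -0.2  -1.38] w 10.7 [-28.1   2.5  99.9   0.   77.5  -6.8]
[ 0.36075352 -0.12507793  0.30242029] [[0.364, 0.932, 0.002], [0.932, -0.364, -0.001], [0.0, 0.002, -1.0]]
```

View pics/w15.png

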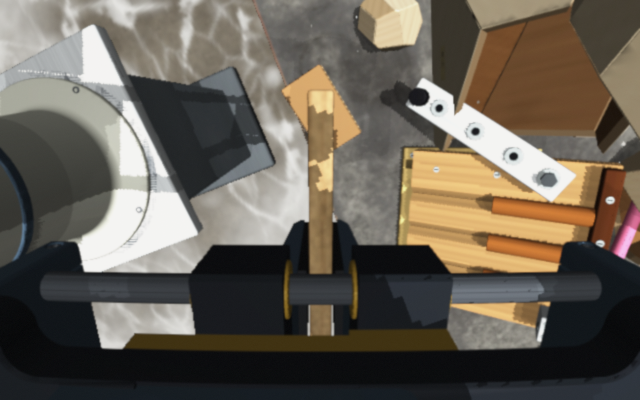

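View pics/c15z.png

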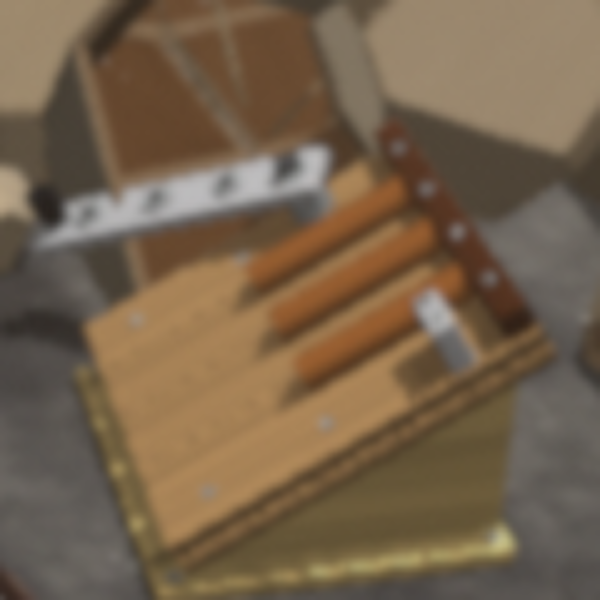

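Emit:
arm_command --rows '[{"rotation":[0,0,0],"xyz":[0,4.5,0],"hand":0.5},{"rotation":[0,0,0],"xyz":[0,9.5,0],"hand":0.5},{"rotation":[0,0,0],"xyz":[0,14.5,0],"hand":0.5},{"rotation":[0,0,0],"xyz":[0,19.5,-1],"hand":0.5},{"rotation":[0,0,0],"xyz":[1,24.5,-3],"hand":0.5},{"rotation":[0,0,0],"xyz":[2.5,29,-6],"hand":0.5},{"rotation":[0,0,0],"xyz":[4.5,31.5,-10],"hand":0.5},{"rotation":[0,0,0],"xyz":[6,32.5,-14],"hand":0.5},{"rotation":[0,0,0],"xyz":[6,32.5,-18],"hand":0.5},{"rotation":[0,0,0],"xyz":[6,32.5,-21],"hand":0.5}]'

```text
time: 30.05
tcp_pos: [0.4209, 0.199, 0.0886]
orientation: [[0.361, 0.932, -0.0], [0.932, -0.361, 0.001], [0.001, -0.001, -1.0]]
force: [0.4, 0.5, -1.0]
width: 0.12
```

Run:
```python
from h import *
s=bot.sense(); print(s['time'],s['tcp_pos'],s['orientation'].round(3).tolist())
snap('wrist','w16')
snap('side','s16')
```

```text
30.05 [0.42091316 0.19899673 0.08858465] [[0.361, 0.932, -0.0], [0.932, -0.361, 0.001], [0.001, -0.001, -1.0]]
```

View pics/w16.png

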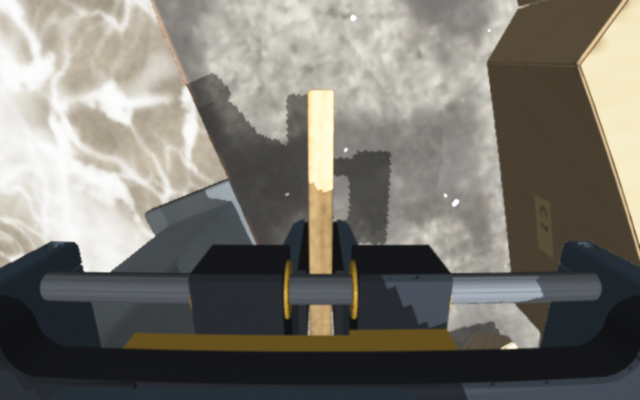

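View pics/s16.png

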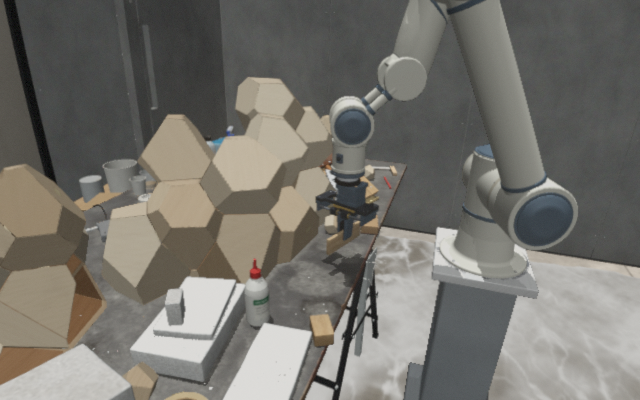

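Run:
```python
from h import *
c=load('w16'); s=bot.sense();T=s['tcp_pos'];R=s['orientation']
print('edge',onplane(c,[178,215,240],[60,150,215],[0,0,1],0).round(3))
v,u=np.mgrid[0:330:2,470:640:2]; P=depth(c,u.ravel(),v.ravel()); L=(P-T)@R*1000
# in tool frame: body |x|<38,|y|<89, z<-79 ; lateral clearance
for zl in (0,-40,-80,-120,-150):
    m=(abs(L[:,2]-zl)<20)&(abs(L[:,0])<120); 
    if m.sum(): print(zl,m.sum(),'min |y|',np.abs(L[m,1]).min().round(0), L[m][np.argmin(abs(L[m,1]))].round(0))
```

```text
edge [[0.362 0.339 0.   ]
 [0.36  0.269 0.   ]
 [0.356 0.214 0.   ]]
0 2671 min |y| 115.0 [ 97. 115. -17.]
-40 3018 min |y| 117.0 [ 95. 117. -21.]
-80 1844 min |y| 38.0 [ 32.  38. -99.]
-120 534 min |y| 60.0 [  35.   60. -117.]
```

Emit:
arm_command --rows '[{"rotation":[0,0,0],"xyz":[0,0,-2],"hand":0.5},{"rotation":[0,0,0],"xyz":[0,0,-4],"hand":0.5},{"rotation":[0,0,0],"xyz":[0,0,-5.5],"hand":0.5},{"rotation":[0,0,0],"xyz":[0,0,-6.2],"hand":0.5},{"rotation":[0,0,0],"xyz":[0,0,-6.5],"hand":0.5},{"rotation":[0,0,0],"xyz":[0,0,-6.5],"hand":0.5},{"rotation":[0,0,0],"xyz":[0,0,-6.5],"hand":2.6},{"rotation":[0,0,0],"xyz":[0,0,-6.5],"hand":2.6},{"rotation":[0,0,0],"xyz":[0,0,-6.5],"hand":2.6},{"rotation":[0,0,0],"xyz":[0,0,-6.5],"hand":2.6}]'

```text
time: 31.4
tcp_pos: [0.4213, 0.1996, 0.0247]
orientation: [[0.361, 0.932, -0.0], [0.932, -0.361, 0.001], [0.001, -0.001, -1.0]]
force: [-0.2, -0.3, 0.2]
width: 0.284
```

Run:
```python
from h import *
s=bot.sense(); print(s['time'],s['tcp_pos'],s['force'],s['width']*91)
snap('wrist','w17')
```

```text
31.4 [0.42132451 0.19962243 0.02465097] [-0.21202109 -0.34350961  0.20281487] 25.880985194601365
```

View pics/w17.png

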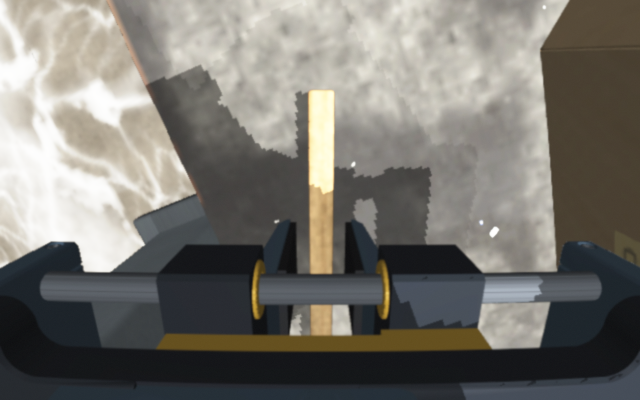

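The batten stands released on the table. Next I'll plan the knob.

Run:
```python
from h import *
import ik
from ik import *
ex,ey,ez=C.T; O2=O+.003*ex; np.savez('cr2.npz',C=C,O=O2)
tocr=lambda P:(np.atleast_2d(P)-O2)@C*1000
W2=lambda x,y,z:O2+C@np.array([x,y,z])/1000
for t,p,b in [('w15',(419,97),(548,178)),('w6',(614,129),None),('w1',(198,158),(247,45))]:
    c=load(t); print(t,'knob',tocr(onplane(c,[p[0]],[p[1]],ez,ez@O2+.0565)).round(1), 'bolt',tocr(onplane(c,[b[0]],[b[1]],ez,ez@O2+.0395)).round(1) if b else '')
s=bot.sense()
for tau in (0,8,15):
    q=np.array([-10,20,110,0,40,20.])
    for a in (2.06,1.57,1.0,.5,0):
        x,y=50-158*np.sin(a),88-158*np.cos(a); q,e=ik.ik(W2(x,y,37),Rcr(0,tau,0),q); print(tau,a,round(x),round(y),W2(x,y,37).round(3),q.round(0),round(e,4))
im=cv2.imread('pics/w15.png'); cv2.imwrite('pics/w15z.png',cv2.resize(im[60:260,380:640],None,fx=3,fy=3,interpolation=cv2.INTER_CUBIC))
```

```text
w15 knob [[-83.5 168.5  56.5]] bolt [[48.8 90.6 39.5]]
w6 knob [[-86.6 161.   56.5]] bolt 
w1 knob [[-69.8 159.7  56.5]] bolt [[51.1 87.2 39.5]]Traceback (most recent call last):
  File "<stdin>", line 13, in <module>
AttributeError: 'function' object has no attribute 'ik'
```

Run:
```python
from h import *
import ik as K
from ik import *
z=np.load('cr2.npz');O2=z['O']
W2=lambda x,y,z:O2+C@np.array([x,y,z])/1000
s=bot.sense()
for tau in (0,8,15):
    q=np.array([-10,20,110,0,40,20.])
    for a in (2.09,1.57,1.0,.5,0):
        x,y=50-158*np.sin(a),88-158*np.cos(a); q,e=K.ik(W2(x,y,37),Rcr(0,tau,0),q); print(tau,a,round(x),round(y),W2(x,y,37).round(3),q.round(0),round(e,4))
    
im=cv2.imread('pics/w15.png'); cv2.imwrite('pics/w15z.png',cv2.resize(im[60:260,380:640],None,fx=3,fy=3,interpolation=cv2.INTER_CUBIC))
```

```text
0 2.09 -87 166 [ 0.496 -0.087  0.08 ] [-12.  27. 125. -70.   7. 168.] 0.0646
0 1.57 -108 88 [ 0.451 -0.154  0.069] [-21.  27. 127. -70.   7. 160.] 0.133
0 1.0 -83 3 [ 0.44  -0.241  0.082] [-43.  27. 129. 111.  12. -41.] 0.0
0 0.5 -26 -51 [ 0.467 -0.309  0.111] [-48.  25. 119.  57.  16.  11.] 0.0
0 0 50 -70 [ 0.522 -0.35   0.148] [-46.  25. 108.  32.  23.  38.] 0.0
8 2.09 -87 166 [ 0.496 -0.087  0.08 ] [-15.  26. 121. -12.  11. 107.] 0.0
8 1.57 -108 88 [ 0.451 -0.154  0.069] [-28.  26. 126.  22.   7.  62.] 0.0025
8 1.0 -83 3 [ 0.44  -0.241  0.082] [-41.  25. 122.  31.  14.  42.] 0.0
8 0.5 -26 -51 [ 0.467 -0.309  0.111] [-45.  25. 112.  22.  24.  48.] 0.0
8 0 50 -70 [ 0.522 -0.35   0.148] [-44.  25. 101.  15.  35.  56.] 0.0
15 2.09 -87 166 [ 0.496 -0.087  0.08 ] [-16.  26. 115.  -3.  24.  98.] 0.0
15 1.57 -108 88 [ 0.451 -0.154  0.069] [-27.  26. 120.   5.  20.  80.] 0.0
15 1.0 -83 3 [ 0.44  -0.241  0.082] [-39.  25. 115.  11.  25.  63.] 0.0
15 0.5 -26 -51 [ 0.467 -0.309  0.111] [-43.  26. 106.  10.  35.  61.] 0.0
15 0 50 -70 [ 0.522 -0.35   0.148] [-42.  27.  94.   8.  45.  64.] 0.0
```

View pics/w15z.png

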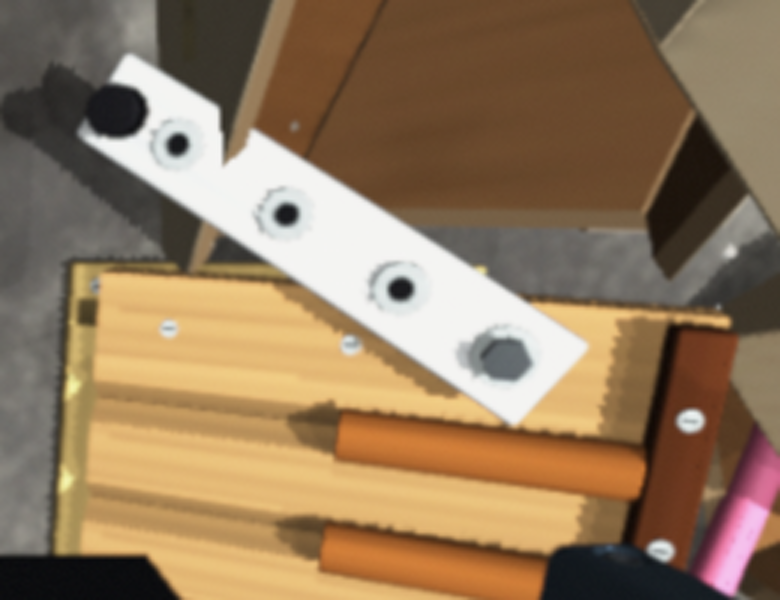

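Run:
```python
from h import *
z=np.load('cr2.npz');C,O=z['C'],z['O']
tocr=lambda P:(np.atleast_2d(P)-O)@C*1000
c=load('w15')
for p in [(203,262),(215,225),(228,160),(238,140),(255,90),(270,50),(285,10),(170,60),(190,30)]:
    u,v=380+p[0]/3,60+p[1]/3; P=depth(c,u,v)[0]; print(p,P.round(3),tocr(P).round(0))
v,u=np.mgrid[40:180,380:500]; P=depth(c,u.ravel(),v.ravel()); q=tocr(P)
m=(q[:,0]>-140)&(q[:,0]<-30)&(q[:,1]>100)&(q[:,1]<260)&(q[:,2]>15)
Q=q[m]; h,xe,ye=np.histogram2d(Q[:,0],Q[:,1],bins=[np.arange(-140,-20,15),np.arange(100,270,15)])
for i in range(len(xe)-1):
    print(int(xe[i]),[int(np.percentile(Q[(Q[:,0]>=xe[i])&(Q[:,0]<xe[i+1])&(Q[:,1]>=ye[j])&(Q[:,1]<ye[j+1]),2],95)) if h[i,j]>3 else 0 for j in range(len(ye)-1)])
```

```text
(203, 262) [ 0.52  -0.157  0.048] [[-62. 109. -14.]]
(215, 225) [ 0.514 -0.136  0.092] [[-51. 128.  30.]]
(228, 160) [ 0.526 -0.114  0.094] [[-48. 152.  30.]]
(238, 140) [ 0.528 -0.107  0.101] [[-44. 160.  37.]]
(255, 90) [ 0.532 -0.091  0.117] [[-38. 175.  52.]]
(270, 50) [ 0.535 -0.079  0.13 ] [[-33. 188.  63.]]
(285, 10) [ 0.538 -0.069  0.141] [[-28. 199.  73.]]
(170, 60) [ 0.538 -0.076  0.025] [[-84. 192. -28.]]
(190, 30) [ 0.538 -0.066  0.056] [[-71. 201.   1.]]
-140 [0, 0, 0, 0, 0, 0, 0, 0, 27, 0, 0]
-125 [0, 0, 0, 0, 0, 0, 0, 0, 24, 0, 0]
-110 [0, 0, 0, 30, 31, 0, 0, 0, 0, 0, 0]
-95 [0, 0, 0, 31, 57, 56, 0, 0, 0, 0, 0]
-80 [0, 0, 31, 34, 56, 40, 0, 0, 17, 0, 0]
-65 [0, 30, 31, 34, 33, 39, 41, 43, 44, 0, 0]
-50 [0, 31, 31, 36, 52, 66, 70, 74, 68, 0, 0]
```

```bash
cat > plan.py <<'E'
from h import *
import ik as K
from ik import *
z=np.load('cr2.npz');O2=z['O']
W2=lambda x,y,z:O2+C@np.array([x,y,z])/1000
def Rk(yx,lean):
    # tool x (before lean) at angle yx; lean about jaw axis so that tool-up leans uphill
    x=np.array([np.cos(d(yx)),np.sin(d(yx)),0]); zt=np.array([0,0,-1.]); y=np.cross(zt,x); R=np.c_[x,y,zt]
    j=y*np.sign(y[1]); M=Ro.from_rotvec(d(lean)*j).as_matrix()
    return C@M@R
E
python3 - <<'E'
from plan import *
for yx,lean in [(210,15),(210,10),(180,15),(195,15)]:
    q=np.array([-16,26,115,0,24,-82.])
    print(yx,lean)
    for a in (2.09,1.57,1.0,.5,0):
        x,y=50-158*np.sin(a),88-158*np.cos(a); q,e=K.ik(W2(x,y,37),Rk(yx,lean),q); print('  ',a,q.round(0),round(e,4))
c=load('c15'); v,u=np.mgrid[0:400,0:640]; P=depth(c,u.ravel(),v.ravel()); 
for y0 in (-.5,-.4,-.3,-.2):
    for z0 in (.15,.25,.35):
        m=(P[:,1]>y0)&(P[:,1]<y0+.1)&(P[:,2]>z0)&(P[:,2]<z0+.1)&(P[:,0]>.45)&(P[:,0]<1.2)&(c['z_map'].ravel()>0)
        print(y0,z0,m.sum(),np.percentile(P[m,0],2).round(3) if m.sum()>10 else None)
E
```

```text
210 15
   2.09 [ -9.  27. 115. -26.  25. -84.] 0.0
   1.57 [-20.  26. 121. -26.  18. -93.] 0.0
   1.0 [ -33.   26.  118.  -12.   19. -119.] 0.0
   0.5 [ -38.   25.  109.   -5.   28. -131.] 0.0
   0 [ -38.   26.   98.   -4.   38. -132.] 0.0
210 10
   2.09 [-11.  26. 119. -32.  17. -79.] 0.0
   1.57 [-23.  27. 125. -32.   8. -90.] 0.0
   1.0 [ -36.   25.  122.    2.   11. -135.] 0.0
   0.5 [ -41.   25.  112.    7.   21. -144.] 0.0
   0 [ -41.   25.  101.    4.   32. -141.] 0.0
180 15
   2.09 [-16.  26. 115.  -3.  24. -82.] 0.0
   1.57 [ -27.   26.  120.    5.   20. -100.] 0.0
   1.0 [ -39.   25.  115.   11.   25. -117.] 0.0
   0.5 [ -43.   26.  106.   10.   35. -119.] 0.0
   0 [ -42.   27.   94.    8.   45. -116.] 0.0
195 15
   2.09 [-12.  26. 115. -15.  25. -83.] 0.0
   1.57 [-24.  26. 120. -10.  19. -97.] 0.0
   1.0 [ -36.   25.  116.    0.   22. -119.] 0.0
   0.5 [ -40.   25.  107.    3.   32. -125.] 0.0
   0 [ -40.   26.   96.    2.   42. -124.] 0.0
-0.5 0.15 366 0.569
-0.5 0.25 0 None
-0.5 0.35 0 None
-0.4 0.15 1058 0.536
-0.4 0.25 0 None
-0.4 0.35 0 None
-0.3 0.15 693 0.609
-0.3 0.25 296 0.616
-0.3 0.35 0 None
-0.2 0.15 1834 0.591
-0.2 0.25 1843 0.55
-0.2 0.35 768 0.592
```

Run:
```python
from plan import *
s=bot.sense(); R0=s['orientation'];T0=s['tcp_pos']
Rt=Rk(210,15); print('tool axes target',Rt.round(3).tolist())
a=2.09; k=W2(50-158*np.sin(a)-5,88-158*np.cos(a),37); up=-Rt[:,2]; pre=k+up*.08; print('knob tcp',k.round(4),'pre',pre.round(4),'up',up.round(3))
# decompose: yaw such that remaining is pure tilt
best=min(((Ro.from_matrix(Rt@(Rz(y)@R0).T).magnitude(),y) for y in np.arange(60,200,.5))); y=best[1]; tv=Ro.from_matrix(Rt@(Rz(y)@R0).T).as_rotvec(degrees=True); print('yaw',y,'tilt',tv.round(2),np.degrees(best[0]))
q=s['joints'].copy(); print(q.round(0))
for T,R in [((.36,.1,.27),Rz(70)@R0),((.36,-.08,.27),Rz(y)@R0),(pre,Rt),(k,Rt)]:
    q,e=K.ik(np.array(T),R,q); print(np.round(T,3),q.round(0),round(e,5))
print('pos from T0',((pre-T0)*100).round(1))
```

```text
tool axes target [[-0.971, -0.091, 0.223], [-0.142, 0.964, -0.225], [-0.194, -0.25, -0.949]]
knob tcp [ 0.492  -0.0854  0.0773] pre [ 0.4742 -0.0674  0.1532] up [-0.223  0.225  0.949]
yaw 118.0 tilt [-13.07 -13.05   0.08] 18.470751906190458
[ 18.  33. 110.   0.  37.  39.]
[0.36 0.1  0.27] [  6.   4. 104.   0.  72. -42.] 0.0
[ 0.36 -0.08  0.27] [ -22.    3.  104.   -0.   72. -119.] 0.0
[ 0.474 -0.067  0.153] [ -7.  17. 113. -19.  36. -89.] 0.0
[ 0.492 -0.085  0.077] [ -9.  27. 116. -27.  25. -83.] 0.0
pos from T0 [  5.3 -26.7  12.9]
```

Emit:
arm_command --rows '[{"rotation":[0,0,0],"xyz":[0,0,2],"hand":2.6},{"rotation":[0,0,0],"xyz":[0,0,7],"hand":2.6},{"rotation":[0,0,10],"xyz":[-1,0,12],"hand":4},{"rotation":[0,0,20],"xyz":[-3,-1,17],"hand":4},{"rotation":[0,0,30],"xyz":[-5,-4,21],"hand":4},{"rotation":[0,0,40],"xyz":[-6,-8,24],"hand":4},{"rotation":[0,0,50],"xyz":[-6,-13,25],"hand":4},{"rotation":[0,0,60],"xyz":[-6,-18,25],"hand":4},{"rotation":[0,0,70],"xyz":[-6,-22,25],"hand":4},{"rotation":[0,0,80],"xyz":[-6,-25,25],"hand":4}]'

```text
time: 32.7
tcp_pos: [0.3614, -0.0467, 0.2747]
orientation: [[-0.802, 0.597, -0.001], [0.597, 0.802, 0.0], [0.001, -0.001, -1.0]]
force: [0.9, 0.4, -0.0]
width: 0.438
```

Run:
```python
from plan import *
s=bot.sense(); R0=s['orientation'];T0=s['tcp_pos']; print(s['time'],T0,R0.round(3).tolist(),s['joints'].round(0))
c=snap('side','s18'); im=cv2.imread('pics/s18.png'); cv2.imwrite('pics/s18z.png',cv2.resize(im[150:350,240:420],None,fx=3,fy=3))
Rt=Rk(210,15); tot=Ro.from_matrix(Rt@R0.T)
y=min(((Ro.from_matrix(Rt@(Rz(y)@R0).T).magnitude(),y) for y in np.arange(0,120,.5)))[1]; tv=Ro.from_matrix(Rt@(Rz(y)@R0).T).as_rotvec(); print(y,np.degrees(tv))
for f,g in [(9,0),(18,.2),(27,.4),(36,.6),(y,.8),(y,1)]: print(Ro.from_matrix(Ro.from_rotvec(tv*g).as_matrix()@Rz(f)).as_rotvec(degrees=True).round(1))
```

```text
32.7 [ 0.36135469 -0.04665942  0.27470489] [[-0.802, 0.597, -0.001], [0.597, 0.802, 0.0], [0.001, -0.001, -1.0]] [-17.   3. 104.  -0.  73. -70.]
43.5 [-13.07942284 -13.03062792   0.06586412]
[0. 0. 9.]
[-3.  -2.2 18. ]
[-6.4 -3.9 27. ]
[-10.   -5.1  35.9]
[-13.9  -5.9  43.3]
[-17.4  -7.4  43.2]
```

View pics/s18z.png

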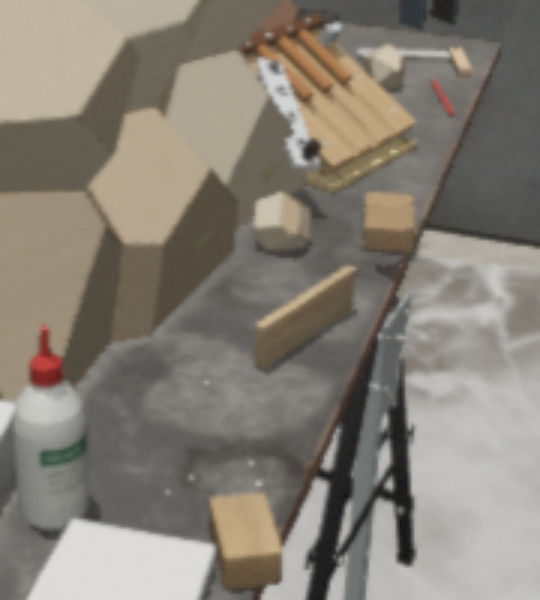

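Emit:
arm_command --force 12 --rows '[{"rotation":[0,0,9],"xyz":[1,-0.5,-1],"hand":4},{"rotation":[-3,-2.2,18],"xyz":[3,-1,-3],"hand":4},{"rotation":[-6.4,-3.9,27],"xyz":[5,-1.5,-5],"hand":4},{"rotation":[-10,-5.1,35.9],"xyz":[7,-2,-7],"hand":4},{"rotation":[-13.9,-5.9,43.3],"xyz":[9,-2.1,-9],"hand":4},{"rotation":[-17.4,-7.4,43.2],"xyz":[10.5,-2.1,-11],"hand":4},{"rotation":[-17.4,-7.4,43.2],"xyz":[11.3,-2.1,-12.1],"hand":4},{"rotation":[-17.4,-7.4,43.2],"xyz":[11.3,-2.1,-12.1],"hand":4},{"rotation":[-17.4,-7.4,43.2],"xyz":[11.3,-2.1,-12.1],"hand":4},{"rotation":[-17.4,-7.4,43.2],"xyz":[11.3,-2.1,-12.1],"hand":4}]'

```text
time: 34.0
tcp_pos: [0.4748, -0.0666, 0.1543]
orientation: [[-0.971, -0.086, 0.223], [-0.137, 0.965, -0.225], [-0.195, -0.25, -0.948]]
force: [-0.2, 0.2, -0.2]
width: 0.437
```

Run:
```python
from plan import *
s=bot.sense(); R0=s['orientation'];T0=s['tcp_pos']; print(s['time'],T0,s['joints'].round(0))
c=snap('wrist','w19')
print('rot err',Ro.from_matrix(Rk(210,15)@R0.T).as_rotvec(degrees=True).round(2))
print('tcp proj',proj(c,T0),proj(c,T0+R0[:,2]*.06))
```

```text
34.0 [ 0.47481843 -0.06655551  0.15431693] [ -7.  17. 113. -19.  37. -89.]
rot err [-0.03  0.06  0.28]
tcp proj [[319.80933316 249.08299161]] [[319.82012754 215.51994436]]
```

View pics/w19.png

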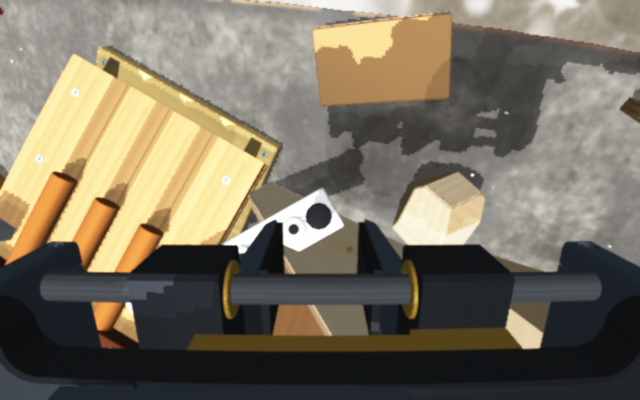

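The knob top is at (318,216), centred between the open fingers. Now to compute the descent.

Run:
```python
from plan import *
s=bot.sense(); R0=s['orientation'];T0=s['tcp_pos']; c=load('w19'); ez=C[:,2]
h=c['color'].astype(int).sum(2); m=((h<110)).astype(np.uint8); k=np.zeros_like(m);k[195:235,300:340]=1;m*=k
n,l,st,ce=cv2.connectedComponentsWithStats(m); i=1+np.argmax(st[1:,4]); print(st[i],ce[i])
X=onplane(c,[318],[216],ez,ez@O2+.0565)[0]; kc=(X-O2)@C*1000; print('knob cr',kc.round(1),depth(c,318,216)@np.eye(3), 'cr',((depth(c,318,216)-O2)@C*1000).round(1))
a=np.arctan2(-(kc[0]-50),-(kc[1]-88)); print('a',a,'r',np.hypot(kc[0]-50,kc[1]-88))
t=W2(kc[0]-4,kc[1],37); print('delta',((t-T0)*100).round(2),'in tool',((t-T0)@R0*1000).round(1))
```

```text
Traceback (most recent call last):
ValueError: attempt to get argmax of an empty sequence
```

Run:
```python
from plan import *
s=bot.sense(); R0=s['orientation'];T0=s['tcp_pos']; c=load('w19'); ez=C[:,2]
X=onplane(c,[318],[216],ez,ez@O2+.0565)[0]; kc=(X-O2)@C*1000; print('knob cr',kc.round(1), 'cr',((depth(c,318,216)-O2)@C*1000).round(1))
a=np.arctan2(-(kc[0]-50),-(kc[1]-88)); print('a',a,'r',np.hypot(kc[0]-50,kc[1]-88))
t=W2(kc[0]-4,kc[1]-2,37); print('delta',((t-T0)*100).round(2),'in tool',((t-T0)@R0*1000).round(1))
```

```text
knob cr [-85.9 169.   56.5] cr [[-85.8 169.   54.5]]
a 2.1083109236516684 r 158.20045512468556
delta [ 1.93 -1.9  -7.58] in tool [-1.3 -1.1 80.5]
```

Emit:
arm_command --force 12 --rows '[{"rotation":[0,0,0.3],"xyz":[0.5,-0.5,-2],"hand":4},{"rotation":[0,0,0.3],"xyz":[1,-1,-4],"hand":4},{"rotation":[0,0,0.3],"xyz":[1.4,-1.4,-5.6],"hand":4},{"rotation":[0,0,0.3],"xyz":[1.75,-1.75,-6.9],"hand":4},{"rotation":[0,0,0.3],"xyz":[1.93,-1.9,-7.58],"hand":4},{"rotation":[0,0,0.3],"xyz":[1.93,-1.9,-7.58],"hand":4},{"rotation":[0,0,0.3],"xyz":[1.93,-1.9,-7.58],"hand":1},{"rotation":[0,0,0.3],"xyz":[1.93,-1.9,-7.58],"hand":1},{"rotation":[0,0,0.3],"xyz":[1.93,-1.9,-7.58],"hand":1},{"rotation":[0,0,0.3],"xyz":[1.93,-1.9,-7.58],"hand":1}]'

```text
time: 35.3
tcp_pos: [0.4948, -0.0854, 0.0785]
orientation: [[-0.97, -0.092, 0.225], [-0.144, 0.964, -0.225], [-0.196, -0.25, -0.948]]
force: [0.1, -2.4, 5.9]
width: 0.217
```

```bash
cat > arc.py <<'E'
from plan import *
import sys
a0=float(sys.argv[1]); 
s=bot.sense(); T=s['tcp_pos']; print(s['time'],'cr',((T-O2)@C*1000).round(1),'F',(s['force']@C).round(1),'w',(s['width']*91.2).round(1),s['joints'].round(0))
p0=np.array([50-158*np.sin(a0),88-158*np.cos(a0),0])
for a in map(float,sys.argv[2:]):
    p=np.array([50-158*np.sin(a),88-158*np.cos(a),0]); print(a,(C@(p-p0)/10).round(2).tolist())
E
python3 arc.py 2.108 2.07 2.0 1.92 1.84 1.75 1.66 1.57 1.48 1.4 1.32
```

```text
Traceback (most recent call last):
  File "arc.py", line 4, in <module>
    s=bot.sense(); T=s['tcp_pos']; print(s['time'],'cr',((T-O2)@C*1000).round(1),'F',(s['force']@C).round(1),'w',(s['width']*91.2).round(1),s['joints'].round(0))
                                                                                                                 ^^^^^^^^^^^^^^^^^^^^^^^
AttributeError: 'float' object has no attribute 'round'
```

```bash
sed -i "s/(s\['width'\]\*91.2).round(1)/s['width']*91.2/" arc.py; python3 arc.py 2.108 2.07 2.0 1.92 1.84 1.75 1.66 1.57 1.48 1.4 1.32; python3 -c "
from h import *
snap('wrist','w20')"
```

```text
35.3 cr [-89.4 167.4  36.8] F [ 3.8 -2.2  4.7] w 19.760469124041947 [ -9.  27. 115. -26.  25. -83.]
2.07 [-0.43, -0.39, -0.15]
2.0 [-1.18, -1.16, -0.4]
1.92 [-1.99, -2.1, -0.64]
1.84 [-2.74, -3.1, -0.83]
1.75 [-3.49, -4.3, -0.99]
1.66 [-4.16, -5.55, -1.08]
1.57 [-4.72, -6.86, -1.11]
1.48 [-5.18, -8.2, -1.08]
1.4 [-5.5, -9.42, -1.0]
1.32 [-5.73, -10.66, -0.87]
```

View pics/w20.png

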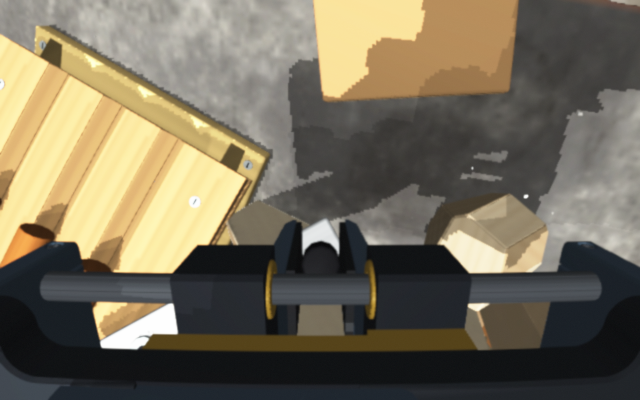

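Emit:
arm_command --rows '[{"rotation":[0,0,0],"xyz":[-0.5,-0.36,-0.02],"hand":1},{"rotation":[0,0,0],"xyz":[-1.25,-1.13,-0.27],"hand":1},{"rotation":[0,0,0],"xyz":[-2.06,-2.07,-0.51],"hand":1},{"rotation":[0,0,0],"xyz":[-2.81,-3.07,-0.7],"hand":1},{"rotation":[0,0,0],"xyz":[-3.56,-4.27,-0.86],"hand":1},{"rotation":[0,0,0],"xyz":[-4.23,-5.52,-0.95],"hand":1},{"rotation":[0,0,0],"xyz":[-4.79,-6.83,-0.98],"hand":1},{"rotation":[0,0,0],"xyz":[-5.25,-8.17,-0.95],"hand":1},{"rotation":[0,0,0],"xyz":[-5.57,-9.39,-0.87],"hand":1},{"rotation":[0,0,0],"xyz":[-5.8,-10.63,-0.74],"hand":1}]'

```text
time: 36.6
tcp_pos: [0.4341, -0.192, 0.0701]
orientation: [[-0.971, -0.092, 0.221], [-0.142, 0.964, -0.224], [-0.192, -0.249, -0.949]]
force: [-3.9, 3.4, -2.5]
width: 0.218
```

```bash
python3 arc.py 1.32 1.24 1.16 1.07 .98 .89 .8 .7 .6 .5 .4; python3 -c "
from h import *
snap('wrist','w21')"
```

```text
36.6 cr [-109.3   46.    38.5] F [-5.5  1.8  0.3] w 19.866346307103466 [ -27.   26.  121.  -21.   16. -104.]
1.24 [-0.14, -1.24, 0.18]
1.16 [-0.2, -2.48, 0.41]
1.07 [-0.15, -3.87, 0.72]
0.98 [0.0, -5.23, 1.09]
0.89 [0.27, -6.56, 1.51]
0.8 [0.65, -7.85, 1.99]
0.7 [1.2, -9.22, 2.56]
0.6 [1.87, -10.5, 3.19]
0.5 [2.66, -11.69, 3.87]
0.4 [3.56, -12.78, 4.58]
```

View pics/w21.png

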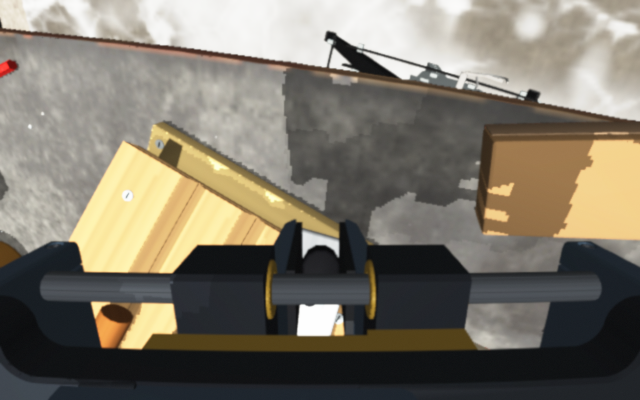

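Emit:
arm_command --rows '[{"rotation":[0,0,0],"xyz":[-0.14,-1.24,0.18],"hand":1},{"rotation":[0,0,0],"xyz":[-0.2,-2.48,0.41],"hand":1},{"rotation":[0,0,0],"xyz":[-0.15,-3.87,0.72],"hand":1},{"rotation":[0,0,0],"xyz":[0,-5.23,1.09],"hand":1},{"rotation":[0,0,0],"xyz":[0.27,-6.56,1.51],"hand":1},{"rotation":[0,0,0],"xyz":[0.65,-7.85,1.99],"hand":1},{"rotation":[0,0,0],"xyz":[1.2,-9.22,2.56],"hand":1},{"rotation":[0,0,0],"xyz":[1.87,-10.5,3.19],"hand":1},{"rotation":[0,0,0],"xyz":[2.66,-11.69,3.87],"hand":1},{"rotation":[0,0,0],"xyz":[3.56,-12.78,4.58],"hand":1}]'

```text
time: 37.9
tcp_pos: [0.4716, -0.32, 0.1166]
orientation: [[-0.971, -0.092, 0.223], [-0.143, 0.964, -0.224], [-0.194, -0.249, -0.949]]
force: [-3.9, 1.7, 1.5]
width: 0.21
```

```bash
python3 arc.py .4 .34 .28 .22 .17 .13 .1 .07 .05 .03 ; python3 -c "
from h import *
snap('wrist','w22');snap('scene','c22')
im=cv2.imread('pics/c22.png'); cv2.imwrite('pics/c22z.png',cv2.resize(im[190:310,310:430],None,fx=5,fy=5,interpolation=cv2.INTER_CUBIC))
"
```

```text
37.9 cr [-15.7 -59.8  38.2] F [-2.9  0.1  3.4] w 19.175399236354504 [ -39.   25.  107.   -4.   29. -133.]
0.34 [0.59, -0.6, 0.44]
0.28 [1.21, -1.15, 0.89]
0.22 [1.87, -1.65, 1.35]
0.17 [2.44, -2.04, 1.74]
0.13 [2.91, -2.32, 2.05]
0.1 [3.27, -2.52, 2.29]
0.07 [3.64, -2.7, 2.52]
0.05 [3.89, -2.82, 2.68]
0.03 [4.14, -2.93, 2.84]
```

View pics/w22.png

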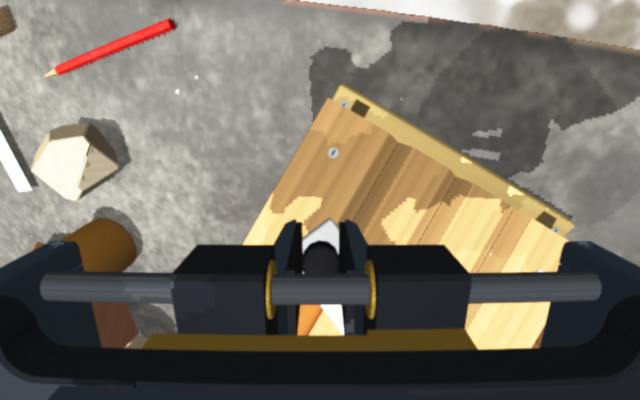

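View pics/c22z.png

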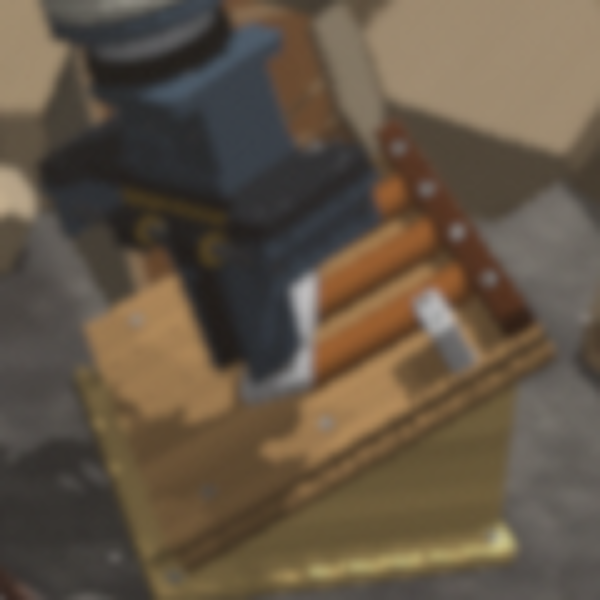

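Emit:
arm_command --rows '[{"rotation":[0,0,0],"xyz":[0.59,-0.6,0.44],"hand":1},{"rotation":[0,0,0],"xyz":[1.21,-1.15,0.89],"hand":1},{"rotation":[0,0,0],"xyz":[1.87,-1.65,1.35],"hand":1},{"rotation":[0,0,0],"xyz":[2.44,-2.04,1.74],"hand":1},{"rotation":[0,0,0],"xyz":[2.91,-2.32,2.05],"hand":1},{"rotation":[0,0,0],"xyz":[3.27,-2.52,2.29],"hand":1},{"rotation":[0,0,0],"xyz":[3.64,-2.7,2.52],"hand":1},{"rotation":[0,0,0],"xyz":[3.89,-2.82,2.68],"hand":1},{"rotation":[0,0,0],"xyz":[4.14,-2.93,2.84],"hand":1},{"rotation":[0,0,0],"xyz":[4.14,-2.93,2.84],"hand":1}]'

```text
time: 39.25
tcp_pos: [0.5134, -0.3488, 0.1448]
orientation: [[-0.97, -0.092, 0.224], [-0.143, 0.964, -0.224], [-0.195, -0.25, -0.948]]
force: [-0.6, 3.1, 1.8]
width: 0.221
```

```bash
python3 arc.py .03 .02 0 -.02 -.03 ; python3 -c "
from h import *
snap('scene','c23')
im=cv2.imread('pics/c23.png'); cv2.imwrite('pics/c23z.png',cv2.resize(im[190:310,310:430],None,fx=5,fy=5,interpolation=cv2.INTER_CUBIC))
"
```

```text
39.25 cr [ 41.1 -71.5  38. ] F [-0.5  2.6  2.4] w 20.178944591090797 [ -39.   26.   99.   -3.   37. -133.]
0.02 [0.13, -0.05, 0.08]
0.0 [0.38, -0.15, 0.24]
-0.02 [0.64, -0.25, 0.39]
-0.03 [0.77, -0.3, 0.47]
```

View pics/c23z.png

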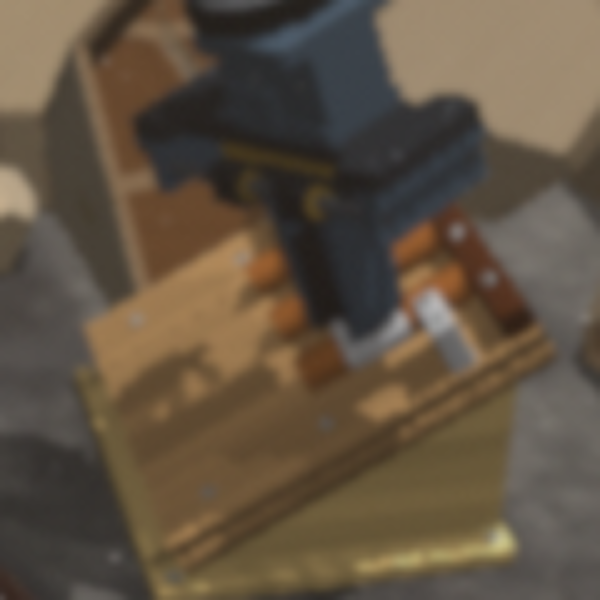

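Emit:
arm_command --rows '[{"rotation":[0,0,0],"xyz":[0.05,-0.02,0.03],"hand":1},{"rotation":[0,0,0],"xyz":[0.1,-0.04,0.06],"hand":1},{"rotation":[0,0,0],"xyz":[0.15,-0.06,0.09],"hand":1},{"rotation":[0,0,0],"xyz":[0.2,-0.08,0.12],"hand":1},{"rotation":[0,0,0],"xyz":[0.25,-0.1,0.15],"hand":1},{"rotation":[0,0,0],"xyz":[0.3,-0.12,0.18],"hand":1},{"rotation":[0,0,0],"xyz":[0.34,-0.13,0.21],"hand":1},{"rotation":[0,0,0],"xyz":[0.38,-0.15,0.24],"hand":1},{"rotation":[0,0,0],"xyz":[0.42,-0.16,0.26],"hand":1},{"rotation":[0,0,0],"xyz":[0.42,-0.16,0.26],"hand":1}]'

```text
time: 40.55
tcp_pos: [0.5173, -0.3503, 0.1472]
orientation: [[-0.97, -0.092, 0.223], [-0.143, 0.964, -0.224], [-0.195, -0.25, -0.949]]
force: [-1.4, 1.1, -1.0]
width: 0.215
```

```bash
python3 arc.py 0; python3 -c "
from h import *
snap('wrist','w24')"
```

```text
40.55 cr [ 45.9 -71.5  38. ] F [-2.   0.5  0. ] w 19.62901011115947 [ -38.   26.   98.   -3.   38. -133.]
```

View pics/w24.png

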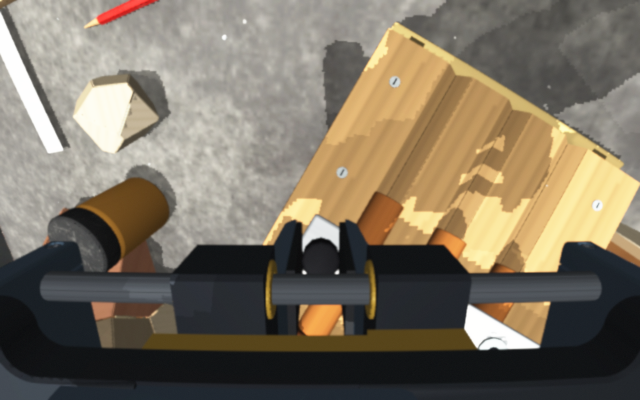

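Not at the stop yet (2 N). I'll keep going gently.

Emit:
arm_command --rows '[{"rotation":[0,0,0],"xyz":[0.04,-0.02,0.03],"hand":1},{"rotation":[0,0,0],"xyz":[0.08,-0.03,0.05],"hand":1},{"rotation":[0,0,0],"xyz":[0.12,-0.05,0.08],"hand":1},{"rotation":[0,0,0],"xyz":[0.16,-0.06,0.1],"hand":1},{"rotation":[0,0,0],"xyz":[0.2,-0.08,0.13],"hand":1},{"rotation":[0,0,0],"xyz":[0.24,-0.09,0.15],"hand":1},{"rotation":[0,0,0],"xyz":[0.28,-0.11,0.17],"hand":1},{"rotation":[0,0,0],"xyz":[0.32,-0.12,0.2],"hand":1},{"rotation":[0,0,0],"xyz":[0.36,-0.14,0.22],"hand":1},{"rotation":[0,0,0],"xyz":[0.36,-0.14,0.22],"hand":1}]'

```text
time: 41.85
tcp_pos: [0.5185, -0.3506, 0.148]
orientation: [[-0.971, -0.093, 0.219], [-0.142, 0.965, -0.222], [-0.19, -0.247, -0.95]]
force: [-14.0, 1.5, -4.5]
width: 0.21
```

```bash
python3 arc.py 0; python3 -c "
from h import *
snap('wrist','w25');snap('scene','c25')
im=cv2.imread('pics/c25.png'); cv2.imwrite('pics/c25z.png',cv2.resize(im[200:280,340:440],None,fx=6,fy=6,interpolation=cv2.INTER_CUBIC))"
```

```text
41.85 cr [ 47.5 -71.4  38. ] F [-14.   -3.6   2.9] w 19.17445678537957 [ -38.   26.   98.   -4.   38. -133.]
```

View pics/c25z.png

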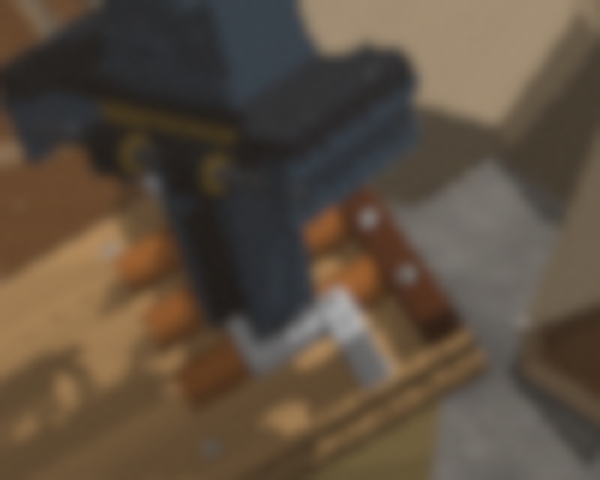

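The leaf is against its rest: 14 N and it stopped moving. I'll relax the push, release and withdraw.

Emit:
arm_command --rows '[{"rotation":[0,0,0],"xyz":[-0.1,0.04,-0.06],"hand":1},{"rotation":[0,0,0],"xyz":[-0.13,0.05,-0.08],"hand":1},{"rotation":[0,0,0],"xyz":[-0.13,0.05,-0.08],"hand":2.8},{"rotation":[0,0,0],"xyz":[-0.13,0.05,-0.08],"hand":2.8},{"rotation":[0,0,0],"xyz":[-0.13,0.05,-0.08],"hand":2.8},{"rotation":[0,0,0],"xyz":[-0.35,0.27,0.87],"hand":2.8},{"rotation":[0,0,0],"xyz":[-0.8,0.7,2.8],"hand":2.8},{"rotation":[0,0,0],"xyz":[-1.6,1.2,6],"hand":2.8},{"rotation":[0,0,0],"xyz":[-4,2,10],"hand":2.8},{"rotation":[0,0,0],"xyz":[-8,3,13],"hand":2.8}]'

```text
time: 43.2
tcp_pos: [0.4408, -0.3216, 0.2817]
orientation: [[-0.97, -0.093, 0.225], [-0.144, 0.964, -0.225], [-0.196, -0.251, -0.948]]
force: [-0.8, -0.6, -0.1]
width: 0.308
```

```bash
python3 arc.py 0; python3 -c "
from h import *
snap('wrist','w26');snap('scene','c26');snap('side','s26')
im=cv2.imread('pics/c26.png'); cv2.imwrite('pics/c26z.png',cv2.resize(im[190:310,310:430],None,fx=5,fy=5,interpolation=cv2.INTER_CUBIC))"
```

```text
43.2 cr [ 42.5 -72.3 195.3] F [-0.4 -0.9  0.2] w 28.111725942021863 [ -42.   10.   98.   -1.   54. -138.]
```

View pics/w26.png

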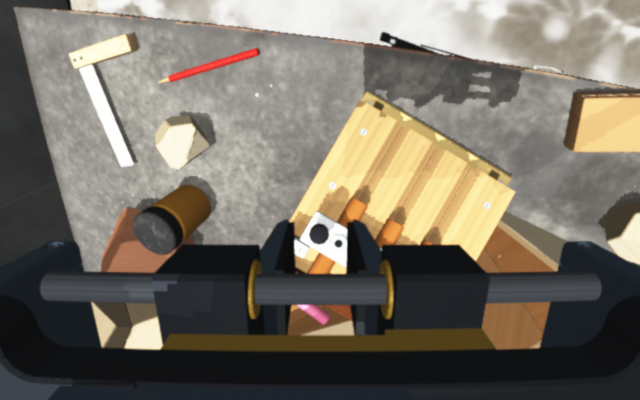

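View pics/c26z.png

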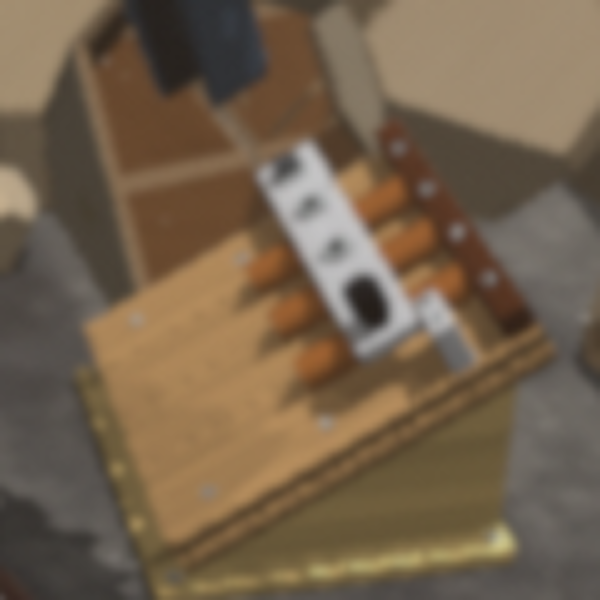

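View pics/s26.png

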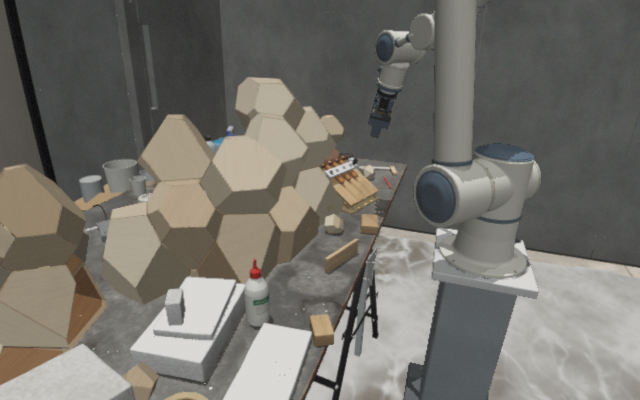

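Both views show the leaf across the dowels with its end against the rest: knob at (368,303) and rest at (430,310) in the enlarged scene picture. All three upper ends meet the strip. As a numeric check I'll measure the lower ends and the knob.

Run:
```python
from plan import *
ez=C[:,2]; tocr=lambda P:((np.atleast_2d(P)-O2)@C*1000).round(1)
c=load('w26'); im=cv2.imread('pics/w26.png'); cv2.imwrite('pics/w26z.png',cv2.resize(im[180:280,290:450],None,fx=5,fy=5,interpolation=cv2.INTER_CUBIC))
k=tocr(onplane(c,[319.5],[234],ez,ez@O2+.0565))[0]; print('knob',k,'angle',np.arctan2(50-k[0],88-k[1]))
for x in (0,): print([proj(c,W2(x,y,17.5)).round(1).tolist() for y in (-47,0,47)])
c=load('c26')
for y in (-47,0,47): print('scene',proj(c,W2(0,y,17.5)).round(1),proj(c,W2(0,y,6.5)).round(1),'z px',((proj(c,W2(0,y,17.5))-[310,190])*5).round(0))
```

```text
knob [ 48.5 -69.2  56.5] angle 0.009541695151084731
[[[360.0, 201.5]], [[397.5, 223.4]], [[434.5, 245.0]]]
scene [[367.7 261.2]] [[369.6 264. ]] z px [[289. 356.]]
scene [[362.7 251.5]] [[364.5 254.3]] z px [[264. 308.]]
scene [[358.1 242.5]] [[359.8 245.2]] z px [[240. 262.]]
```

View pics/w26z.png

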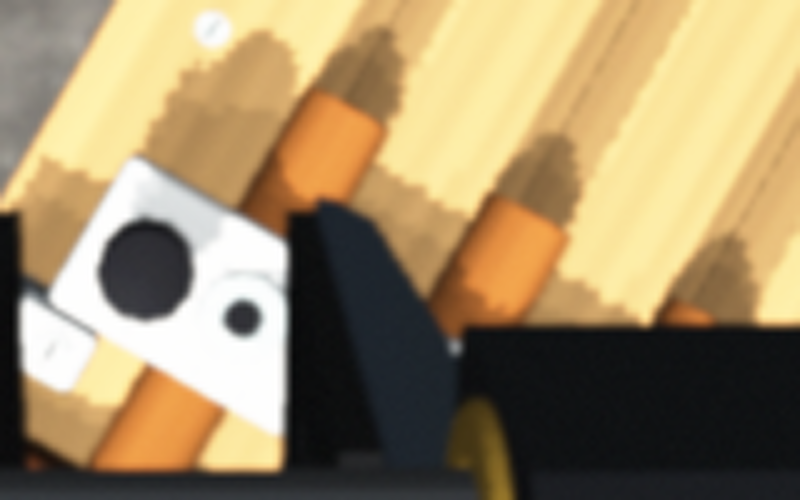

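```bash
python3 -c "
from cell import bot
print(bot.sense()['time'],bot.finish_job())"
```

```text
the job is handed in; nothing more can be done
43.35 None
```

The job is done and handed in at 43.35 s, inside the 72 s limit. The robot reports no verdict.

**What I did:**
1. I picked up the loose dowel and released it about 1 mm above its seat in the right groove, well short of the strip.
2. I gripped the batten high, so the fingers stayed above the dowels. I pushed all three dowels up together to about 12 N total against the strip.
3. I stood the batten on its edge on the table at about (0.42, 0.20), clear of the cradle.
4. I swung the leaf by its knob until it met the rest at about 14 N, let go and drew the arm clear.

**Last checks:**
- **Dowels:** the visible lower ends of the right and middle dowels match their home positions to about 1 pixel. The left dowel's lower end was mostly hidden in that last close view. During the push its upper end lay as tight to the strip as the middle one's.
- **Leaf:** the knob measures (48.5, -69) mm against about (50, -70) when fully shut. That is an angle of about 0.01 rad, within measuring error.
- **Other objects:** I saw nothing else moved in the last pictures, and the batten is still standing.

**What disagreed:**
- My first cradle position was about 3 mm off along the slope. I corrected it from the bolt and from where the dowels stopped.
- Joint 6 reached its range limit (-176.6°) while I was lowering the dowel, so I let it go there.
- During the push I held the batten about 10° off square to the bed, leaning uphill, to keep the wrist in range.

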